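# Hang the rinsed parts trays on the drip rack and start the timer

## Task

Hang every rinsing tray on the drip rack, each on a hook pair of its own with both halves of its bar down in the hooks, and let go. With all of them hanging, pull the timer's sprung knob up to its stop, hold it there for half a second and let it run back down while they drip. Then take the trays off and stand them upright on the bench, clear of the rack, and leave the loupe, oil stand and flat box where they are.

Things in the scene. Friction and masses are not known exactly. Their poses are not given: they have to be found in the camera images.
- drip_rack: Drip rack fixed on the bench, origin mid-underside, z up: white base 150 (its x) x 215 mm (its y), 14 high; two wire rails along y at x = +-52 mm, top 89 mm high, 96 mm clear between them, end posts at y = +-97. On each rail three upturned V hooks of 6 mm wire at y = -60, 0, +60 mm, facing each other in pairs; the V's -y tip is 131 mm high and 14 mm out from its middle, its +y tip 142 mm and 15 mm
- seat1 (a point): seat of the hook pair at y = -60 mm on the rack: the middle between its two hooks (52 mm to either side along the rack's x), where the axis of a seated hanger bar lies, 115 mm above the bench to 2 mm; axes as the rack's: a hung bar runs along x
- seat2 (a point): the same for the middle pair, at y = 0
- seat3 (a point): the same for the pair at y = +60 mm
- tray1_tab (a point): Rinsing tray 1 (2 or 3 of three alike are there): centre of its black grip tab (26 mm along the tray's x, 8 mm along y), 100 mm above the underside; tab top 118 mm. Steel tray 72 x 40 x 20 mm, standing upright, 0.10 to 0.18 kg; two uprights carry an 8 mm round hanger bar, 128 mm long along x, axis at 75 mm, the tab at its middle. z up; a half turn about z changes nothing
- tray1_end_a (a point): point on the axis of tray 1's hanger bar 52 mm from its middle towards -x, where the bar lies in a hook when hung (25 mm below the tab centre's height)
- tray1_end_b (a point): the same towards +x, on the other half of tray 1's bar
- tray2_tab (a point): Rinsing tray 2 (2 or 3 of three alike are there): centre of its black grip tab (26 mm along the tray's x, 8 mm along y), 100 mm above the underside; tab top 118 mm. Steel tray 72 x 40 x 20 mm, standing upright, 0.10 to 0.18 kg; two uprights carry an 8 mm round hanger bar, 128 mm long along x, axis at 75 mm, the tab at its middle. z up; a half turn about z changes nothing
- tray2_end_a (a point): point on the axis of tray 2's hanger bar 52 mm from its middle towards -x, where the bar lies in a hook when hung (25 mm below the tab centre's height)
- tray2_end_b (a point): the same towards +x, on the other half of tray 2's bar
- tray3_tab (a point): Rinsing tray 3 (2 or 3 of three alike are there): centre of its black grip tab (26 mm along the tray's x, 8 mm along y), 100 mm above the underside; tab top 118 mm. Steel tray 72 x 40 x 20 mm, standing upright, 0.10 to 0.18 kg; two uprights carry an 8 mm round hanger bar, 128 mm long along x, axis at 75 mm, the tab at its middle. z up; a half turn about z changes nothing
- tray3_end_a (a point): point on the axis of tray 3's hanger bar 52 mm from its middle towards -x, where the bar lies in a hook when hung (25 mm below the tab centre's height)
- tray3_end_b (a point): the same towards +x, on the other half of tray 3's bar
- timer_knob (a joint): lift of the timer's knob in m: 0 down at rest, 0.025 up at its stop; a spring pulls it down with 3 N at rest and 6 N at the stop, and it sinks back by itself within 1.5 s of being let go
- timer_grip (a point): centre of the timer's black round knob, 28 mm in diameter and 20 mm tall, 26 mm above the timer's housing (a grey round puck fixed on the bench, 68 mm across, 36 mm high), 62 mm above the bench when down; it is pulled straight up. A fixed hand press, about 0.22 m tall, stands between the timer and the rack: carry things over it or round it
- loupe_mid (a point): bystander: black eye loupe standing on the bench, 32 mm across, 28 mm high; its centre
- oil_stand_mid (a point): bystander: black oil pot stand with grey lids, 37 x 78 x 20 mm; its centre
- flat_box_mid (a point): bystander: flat clear box with a card, 50 x 66 x 11 mm; its centre

How it is judged (in metres and radians):
On the way, in this order (a step that is already met when the one before it is completed fails the run):
1. every tray hangs on a hook pair of its own, both halves of its bar seated, let go (height (world z) of tray1_end_a between 0.11 and 0.121 m and height (world z) of tray1_end_b between 0.11 and 0.121 m and x of tray1_tab in the frame of drip_rack between -0.016 and 0.016 m and ((y of tray1_end_a in the frame of drip_rack between -0.066 and -0.054 m and y of tray1_end_b in the frame of drip_rack between -0.066 and -0.054 m) or (y of tray1_end_a in the frame of drip_rack between -0.006 and 0.006 m and y of tray1_end_b in the frame of drip_rack between -0.006 and 0.006 m) or (y of tray1_end_a in the frame of drip_rack between 0.054 and 0.066 m and y of tray1_end_b in the frame of drip_rack between 0.054 and 0.066 m)) and contact force between the fingers and tray1 below 0.1 N and height (world z) of tray2_end_a between 0.11 and 0.121 m and height (world z) of tray2_end_b between 0.11 and 0.121 m and x of tray2_tab in the frame of drip_rack between -0.016 and 0.016 m and ((y of tray2_end_a in the frame of drip_rack between -0.066 and -0.054 m and y of tray2_end_b in the frame of drip_rack between -0.066 and -0.054 m) or (y of tray2_end_a in the frame of drip_rack between -0.006 and 0.006 m and y of tray2_end_b in the frame of drip_rack between -0.006 and 0.006 m) or (y of tray2_end_a in the frame of drip_rack between 0.054 and 0.066 m and y of tray2_end_b in the frame of drip_rack between 0.054 and 0.066 m)) and contact force between the fingers and tray2 below 0.1 N and height (world z) of tray3_end_a between 0.11 and 0.121 m and height (world z) of tray3_end_b between 0.11 and 0.121 m and x of tray3_tab in the frame of drip_rack between -0.016 and 0.016 m and ((y of tray3_end_a in the frame of drip_rack between -0.066 and -0.054 m and y of tray3_end_b in the frame of drip_rack between -0.066 and -0.054 m) or (y of tray3_end_a in the frame of drip_rack between -0.006 and 0.006 m and y of tray3_end_b in the frame of drip_rack between -0.006 and 0.006 m) or (y of tray3_end_a in the frame of drip_rack between 0.054 and 0.066 m and y of tray3_end_b in the frame of drip_rack between 0.054 and 0.066 m)) and contact force between the fingers and tray3 below 0.1 N), for 0.3 s.
2. with the trays hanging, the timer's knob is pulled up to its stop and held (value of joint timer_knob above 0.0225 m), for 0.3 s.
3. the knob has run back down while every tray still hangs (all of step 1 and value of joint timer_knob below 0.003 m), for 0.3 s.
At the end, for the whole second after the job is handed in: Every tray present stands upright (within 0.1 rad) and at rest on the bench, bar 75 mm high within 5 mm, clear of the rack's base, and is let go; the timer's knob is down within 3 mm and let go (height (world z) of tray1_end_a between 0.07 and 0.08 m and height (world z) of tray1_end_b between 0.07 and 0.08 m and angle between each of tray1_tab, tray2_tab, tray3_tab's own z axis and vertical below 0.1 rad and linear speed of each of tray1, tray2, tray3 below 0.03 m/s and contact force between the fingers and tray1 below 0.1 N and (x of tray1_tab in the frame of drip_rack above 0.09 m or x of tray1_tab in the frame of drip_rack below -0.09 m or y of tray1_tab in the frame of drip_rack above 0.12 m or y of tray1_tab in the frame of drip_rack below -0.12 m) and height (world z) of tray2_end_a between 0.07 and 0.08 m and height (world z) of tray2_end_b between 0.07 and 0.08 m and contact force between the fingers and tray2 below 0.1 N and (x of tray2_tab in the frame of drip_rack above 0.09 m or x of tray2_tab in the frame of drip_rack below -0.09 m or y of tray2_tab in the frame of drip_rack above 0.12 m or y of tray2_tab in the frame of drip_rack below -0.12 m) and height (world z) of tray3_end_a between 0.07 and 0.08 m and height (world z) of tray3_end_b between 0.07 and 0.08 m and contact force between the fingers and tray3 below 0.1 N and (x of tray3_tab in the frame of drip_rack above 0.09 m or x of tray3_tab in the frame of drip_rack below -0.09 m or y of tray3_tab in the frame of drip_rack above 0.12 m or y of tray3_tab in the frame of drip_rack below -0.12 m) and value of joint timer_knob below 0.003 m and contact force between the fingers and timer_knob below 0.1 N); the robot touches nothing.
It fails at once if the loupe is moved by more than 20 mm (distance of loupe_mid from where it was at the start of the episode above 0.02 m).
It fails at once if the oil stand is moved by more than 20 mm (distance of oil_stand_mid from where it was at the start of the episode above 0.02 m).
It fails at once if the flat box is moved by more than 20 mm (distance of flat_box_mid from where it was at the start of the episode above 0.02 m).
Of tray1, tray2, tray3 only 2 to 3 are there at a start; the rules pass over those that are not, and their reading is None.
At some moment in a run one of tray1, tray2, tray3 may be knocked a few centimetres aside while the robot is not near it.
It also fails if it takes over 210 s, if anything falls off the work surface, if the arm or the gripper's body presses on something with over 40 N, if the wrist force passes 120 N, or if a joint passes its speed limit or range.

## Robot

A 6-joint arm with a two-finger parallel gripper is mounted at the origin on a cart in front of the work surface, level with it; the furniture and walls round the work are solid. World frame = base frame: x ahead of the robot, y to its left, z up, the work surface at z = 0. Lengths are in m, angles in degrees, forces in N, time in s.
With the tool pointing down it reaches from about 0.4 to 0.825 m from the base axis. Payload 7 kg.
Tool frame: the origin (TCP) lies at the very end of the fingers, on their centre line; the grasp point (between the pads) lies 19 mm behind it; z points along the fingers, y is the line along which they close (so a half turn about z gives the same grasp; the last joint's range is limited). The gripper opens to 88 mm and grips with 3 to 60 N. Pads are 19 mm wide; open, the fingers measure 130 mm over their backs; the gripper's body (78 mm by 193 mm) begins 47 mm behind the grasp point.
Start: joints at [16.507, 20.546, 0.682, 0, -70.136, -16.507], TCP at [0.675, -0, 0.227] pointing down, gripper open.
Joint ranges: [-176.03, 176.03], [-82.01, 121.73], [-58.28, 71.71], [-173.87, 95.51], [-174.79, -0.11], [-173.66, 173.66]. Speed limits (degrees/s): [136.94, 136.94, 172.46, 180, 180, 180].

## Interface

Orientations are given as [roll, pitch, yaw] about the fixed x, y, z axes, in that order (R = Rz(yaw) Ry(pitch) Rx(roll)).
In Python, from cell import manip, vision, job gives the robot as it stands. The module is installed in compiled form; this text tells all that it offers.
- The arm moves only by the tool servo_tool, never from a script. Its argument "series" is text: rows parted by semicolons, each of 6 numbers parted by spaces: the shift along the tool's x, y, z each as a share of 25 mm, from -1 to 1, then the turn, a rotation vector about the tool's x, y, z each as a share of 4 degrees, from -1 to 1. A call has 1 to 8 rows; each row shifts and turns the commanded pose from where the row before left it, along the tool's axes as they then stand; what a row does not reach is not made up. A row lasts 1/12 s, in which the tool goes at most 41.7 mm and 7.16 degrees, less where a joint would pass 70% of its speed; a pose out of reach is approached as far as the arm can. A call with a number of a shift or a turn outside -1 to 1 is refused whole. A call with a gripper value outside its range is refused whole. "claw" is the opening, from 0 (shut) to 1 (fully open), set as the call begins (left out, the last holds). The fingers move at their own pace and stop on an object; "grip_force" is the grip in N (left out, the last holds). Time passes only in rows, so rows that do not move let the fingers close. It gives the time, the measured TCP pose, the force, the opening and the grip force at its end, in the units of the state.
- manip.state(): the state, without advancing time (a new reading comes with each control period).
- vision.camera(name): name is "scene" or "side" or "wrist"; returns a dict with "image" (480x640x3 uint8, red, green, blue), "z_map" (480x640 float32, m along the optical axis (not along the pixel's ray), 0 where there is no reading), "intrinsics" (3x3 intrinsics, pixels), "distortion" ([k1, k2, p1, p2, k3] as OpenCV has them; the pictures are not rectified), "world_from_camera" (4x4, takes a point from camera to world coordinates); the wrist camera has in their place "mount" (4x4, takes a point from camera to tool coordinates, whose origin is the TCP and whose axes are the flange's). Camera axes: x right, y down, z forward; pixel columns grow to the right and rows downward; lengths in m; the calibration is good to about 2 mm. A picture is of the moment at which its call begins: read the wrist's pose just before it.
- job.job_done(): hands the job in; it is judged then, once.
The state is a dict: "time": time; "q": joint angles; "qd": joint speeds; "tau": joint torques, N m; "tool_pos": TCP position; "tcp_rot": TCP orientation; "wrist_force": force on the tool from outside, world axes, zero at the start; "ft_torque": the same for the moment, N m; "finger_gap": finger opening in m; "grasp_force": force on a finger pad.
Only numpy, scipy, OpenCV 4.12 (cv2) and the standard library are available. Lean on these libraries where they do the work, as an engineer would, in place of code of your own. Each camera call takes 0.05 s, during which the arm holds its last target. There are 200 camera calls.

## Working session

There is one attempt and no reset: what is moved stays moved. The work goes in short steps, Python scripts to look and compute and a tool call to move; the robot and the scene stay as the last step left them, time stands still between calls to the robot, and variables do not carry over. Pictures are saved under pics/ and viewed, at most 14 in all, crops included, and the job is handed in when it is done.

Besides the shell and the picture viewer there is one more tool, called as name(argument=value, ...) on one line, values as JSON. servo_tool: Moves the arm, as the interface text tells. Its arguments: {"type":"object","properties":{"series":{"type":"string"},"claw":{"type":"number"},"grip_force":{"type":"number"}},"required":["series"]}

```bash
mkdir -p pics; cat > h.py <<'E'
import numpy as np, cv2
from cell import manip, vision, job
def cam(n):
    s=manip.state(); c=vision.camera(n)
    if 'mount' in c:
        from scipy.spatial.transform import Rotation as R
        T=np.eye(4); T[:3,:3]=R.from_euler('xyz',s['tcp_rot'],degrees=True).as_matrix(); T[:3,3]=s['tool_pos']
        c['world_from_camera']=T@c['mount']
    return c
def cloud(c):
    h,w=c['z_map'].shape
    u,v=np.meshgrid(np.arange(w),np.arange(h))
    p=cv2.undistortPoints(np.stack([u,v],-1).reshape(-1,1,2).astype(float),c['intrinsics'],np.array(c['distortion'])).reshape(h,w,2)
    z=c['z_map'][...,None]; P=np.concatenate([p*z,z],-1)
    T=c['world_from_camera']; W=P@T[:3,:3].T+T[:3,3]; W[c['z_map']<=0]=np.nan
    return W
def ray(c,uv,z):
    p=cv2.undistortPoints(np.array([[uv]],float),c['intrinsics'],np.array(c['distortion'])).ravel()
    T=c['world_from_camera']; d=T[:3,:3]@[p[0],p[1],1]; return T[:3,3]+d*(z-T[2,3])/d[2]
def save(c,n): cv2.imwrite('pics/'+n+'.png',c['image'][...,::-1])
E
python3 - <<'E'
from h import *
print(manip.state())
for n in ['scene','side']:
    c=cam(n); save(c,n); np.save(n+'.npy',cloud(c)); print(n,c['world_from_camera'].round(3).tolist(),c['intrinsics'][0])
E
```

```text
{'time': 0.0, 'q': array([ 1.65068409e+01,  2.05908922e+01,  6.34645159e-01, -2.03622614e-02,
       -7.01358576e+01, -1.65071011e+01]), 'qd': array([ 0.08149393, -0.09298285,  0.02927412,  0.08939632,  0.04445598,
       -0.12461158]), 'tau': array([-8.00930356e-04, -5.82726967e+01,  2.93058443e+01,  6.99745238e+00,
        6.93249181e-03, -2.06530804e-04]), 'tool_pos': array([ 6.74516477e-01, -2.43883516e-05,  2.25634673e-01]), 'tcp_rot': array([ 1.79906252e+02, -7.81967606e-03, -9.00071881e+01]), 'wrist_force': array([ 0.16757789, -0.23118172, -0.29344257]), 'ft_torque': array([0.03172242, 0.04266314, 0.02110491]), 'grasp_force': 0.0, 'finger_gap': 0.08786035747724846}
scene [[-0.821, -0.361, 0.443, 0.038], [-0.572, 0.507, -0.645, 0.948], [0.009, -0.783, -0.622, 0.829], [0.0, 0.0, 0.0, 1.0]] [521.97635958   0.         323.02514592]
side [[-0.815, -0.403, 0.417, 0.07], [-0.58, 0.54, -0.611, 0.915], [0.021, -0.739, -0.673, 0.845], [0.0, 0.0, 0.0, 1.0]] [570.71697499   0.         324.54187989]
```

View pics/scene.png

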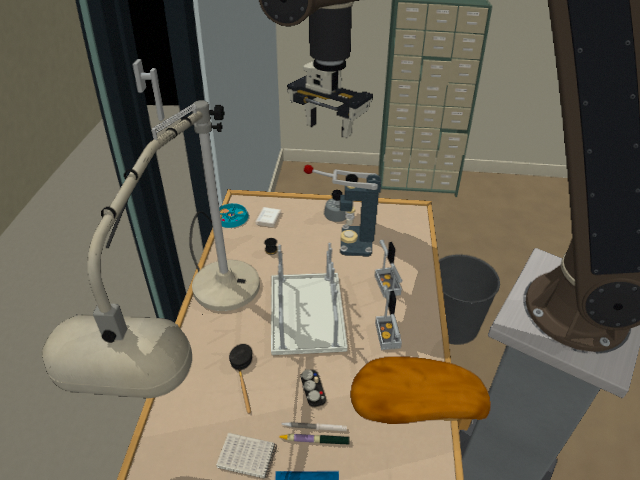

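View pics/side.png

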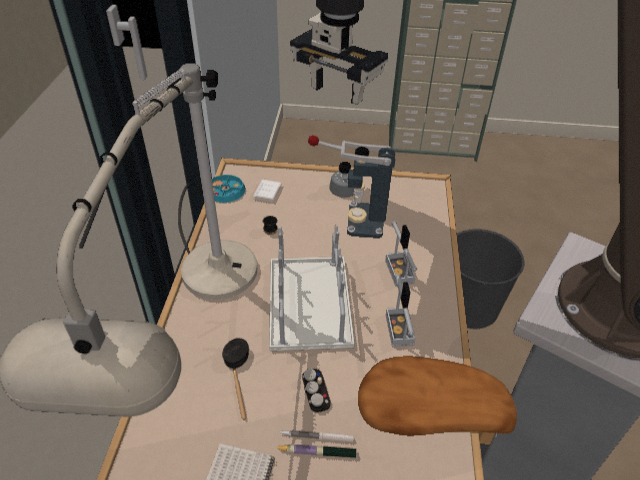

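The scene shows two trays, with black tabs at about (391,252) and (391,303). The rack base is centred near (307,312), the loupe is at (270,245), the oil stand at (313,387) and the flat box at (268,217). The timer sits behind the press at about (337,200).

```bash
python3 - <<'E'
from h import *
from scipy import ndimage as N
for n in ['scene','side']:
    W=np.load(n+'.npy'); im=cv2.imread(f'pics/{n}.png').astype(int); hsv=cv2.cvtColor(im.astype(np.uint8),cv2.COLOR_BGR2HSV)
    print(n)
    roi=(W[...,0]>.25)&(W[...,0]<.95)&(abs(W[...,1])<.6)
    def comp(m,mn,t):
        l,k=N.label(m)
        for i in range(1,k+1):
            q=l==i
            if q.sum()>=mn:
                p=W[q]; ys,xs=np.where(q)
                print(t,q.sum(),(xs.mean().round(),ys.mean().round()),'med',np.median(p,0).round(3),'min',p.min(0).round(3),'max',p.max(0).round(3))
    dark=(im.max(-1)<60)&roi&(W[...,2]<.2)
    comp(dark&(W[...,2]>.005),25,'dark')
    white=(hsv[...,1]<45)&(hsv[...,2]>120)&roi&(W[...,2]>.006)&(W[...,2]<.02)
    comp(white,200,'white')
    l,k=N.label(white); q=l==(np.bincount(l.ravel())[1:].argmax()+1)
    r=cv2.minAreaRect(W[q][:,:2].astype(np.float32)); print('rect',r)
    comp(roi&(W[...,2]>.1)&(W[...,2]<.3),40,'high')
E
```

```text
scene
dark 77 (np.float64(351.0), np.float64(178.0)) med [0.543 0.103 0.192] min [0.531 0.089 0.181] max [0.556 0.114 0.195]
dark 40 (np.float64(373.0), np.float64(178.0)) med [0.51  0.067 0.186] min [0.493 0.058 0.179] max [0.52  0.088 0.19 ]
dark 985 (np.float64(366.0), np.float64(211.0)) med [0.503 0.091 0.116] min [0.482 0.058 0.012] max [0.565 0.118 0.192]
dark 87 (np.float64(337.0), np.float64(195.0)) med [0.629 0.028 0.069] min [0.62  0.011 0.044] max [0.644 0.036 0.075]
dark 92 (np.float64(345.0), np.float64(206.0)) med [0.546 0.119 0.119] min [0.534 0.11  0.106] max [0.56  0.125 0.131]
dark 29 (np.float64(196.0), np.float64(216.0)) med [0.889 0.274 0.041] min [0.858 0.229 0.008] max [0.92  0.316 0.051]
dark 145 (np.float64(271.0), np.float64(245.0)) med [0.68  0.236 0.018] min [0.662 0.22  0.005] max [0.693 0.25  0.031]
dark 114 (np.float64(391.0), np.float64(252.0)) med [0.388 0.182 0.104] min [0.381 0.167 0.08 ] max [0.4   0.188 0.12 ]
dark 52 (np.float64(355.0), np.float64(253.0)) med [0.504 0.135 0.008] min [0.473 0.116 0.005] max [0.532 0.149 0.012]
dark 135 (np.float64
[... 5501 characters left out ...]
oat64(280.0), np.float64(236.0)) med [0.561 0.34  0.125] min [0.554 0.319 0.1  ] max [0.577 0.348 0.143]
high 74 (np.float64(339.0), np.float64(258.0)) med [0.444 0.318 0.122] min [0.436 0.301 0.101] max [0.458 0.329 0.14 ]
high 61 (np.float64(280.0), np.float64(259.0)) med [0.524 0.385 0.125] min [0.516 0.366 0.102] max [0.539 0.394 0.142]
high 73 (np.float64(341.0), np.float64(283.0)) med [0.407 0.367 0.123] min [0.398 0.349 0.104] max [0.422 0.376 0.141]
high 67 (np.float64(280.0), np.float64(285.0)) med [0.487 0.43  0.125] min [0.478 0.414 0.102] max [0.502 0.442 0.143]
high 103 (np.float64(406.0), np.float64(290.0)) med [0.316 0.305 0.115] min [0.307 0.288 0.102] max [0.328 0.313 0.12 ]
```

```bash
cat > m.py <<'E'
from h import *
def yawfit(W,xy,z0=.068,z1=.084,r=.068):
    p=W[(W[...,2]>z0)&(W[...,2]<z1)&(np.hypot(W[...,0]-xy[0],W[...,1]-xy[1])<r)]
    if len(p)<10: return None
    u,s,v=np.linalg.svd(p[:,:2]-p[:,:2].mean(0),full_matrices=False)
    t=(p[:,:2]-p[:,:2].mean(0))@v[0]
    return len(p),p.mean(0).round(4),np.degrees(np.arctan2(v[0,1],v[0,0])).round(1)%180,(t.min().round(3),t.max().round(3),(s[1]/len(p)**.5).round(4))
E
python3 - <<'E'
from m import *
for n in ['scene','side']:
    W=np.load(n+'.npy')
    for xy in [(.390,.178),(.317,.304)]:
        print(n,yawfit(W,xy), 'tab',yawfit(W,xy,.09,.125,.03))
    # hook tips
    for a in [(.483,.274),(.446,.318),(.409,.369),(.562,.34),(.524,.387),(.487,.434)]:
        p=W[(W[...,2]>.128)&(W[...,2]<.15)&(np.hypot(W[...,0]-a[0],W[...,1]-a[1])<.03)]
        i=np.argmax(p[:,2]); s=p[:,2]>p[i,2]-.006; print(a,'top',p[s].mean(0).round(3),'others',[q.round(3).tolist() for q in p[np.hypot(*(p[:,:2]-p[i,:2]).T)>.018][:3]])
    b=W[(W[...,2]>.03)&(W[...,2]<.11)&(np.hypot(W[...,0]-.487,W[...,1]-.35)<.16)]
    d=np.array([np.cos(np.radians(38.9)),np.sin(np.radians(38.9))]);t=(b[:,:2]-[.487,.35])@d
    for sg in (-1,1):
        q=b[(abs(t-sg*.052)<.015)]; u,s_,v=np.linalg.svd(q[:,:2]-q[:,:2].mean(0),full_matrices=False); print('rail',len(q),q[:,:2].mean(0).round(4),np.degrees(np.arctan2(v[0,1],v[0,0]))%180)
c=cam('wrist'); print(c['mount'].round(3).tolist(),c['intrinsics'].round(0).tolist())
E
```

```text
scene (160, array([0.3882, 0.1815, 0.0776]), np.float64(137.4), (np.float64(-0.071), np.float64(0.062), np.float64(0.0024))) tab (101, array([0.3907, 0.1798, 0.1077]), np.float64(142.8), (np.float64(-0.016), np.float64(0.011), np.float64(0.0024)))
scene (193, array([0.3139, 0.3104, 0.0783]), np.float64(131.0), (np.float64(-0.075), np.float64(0.058), np.float64(0.0024))) tab (108, array([0.3178, 0.3065, 0.1084]), np.float64(136.0), (np.float64(-0.015), np.float64(0.01), np.float64(0.0024)))
(0.483, 0.274) top [0.476 0.282 0.14 ] others [[0.494, 0.261, 0.133], [0.494, 0.258, 0.131], [0.495, 0.26, 0.129]]
(0.446, 0.318) top [0.439 0.328 0.14 ] others [[0.46, 0.304, 0.13], [0.457, 0.306, 0.133], [0.456, 0.303, 0.131]]
(0.409, 0.369) top [0.403 0.375 0.139] others [[0.421, 0.351, 0.131], [0.419, 0.35, 0.131], [0.421, 0.351, 0.128]]
(0.562, 0.34) top [0.557 0.347 0.14 ] others [[0.575, 0.326, 0.132], [0.574, 0.324, 0.132], [0.573, 0.324, 0.129]]
(0.524, 0.387) top [0.52  0.393 0.14 ] others [[0.539, 0.37, 0.132], [0.537, 0.37, 0.132], [0.539, 0.371, 0.13]]
(0.487, 0.434) top [0.482 0.44  0
[... 905 characters left out ...]
) top [0.4   0.373 0.138] others [[0.418, 0.349, 0.13], [0.42, 0.352, 0.128], [0.419, 0.351, 0.128]]
(0.562, 0.34) top [0.556 0.346 0.139] others [[0.577, 0.322, 0.129], [0.575, 0.322, 0.13], [0.575, 0.324, 0.128]]
(0.524, 0.387) top [0.518 0.392 0.139] others [[0.538, 0.371, 0.131], [0.536, 0.37, 0.131], [0.537, 0.371, 0.129]]
(0.487, 0.434) top [0.481 0.439 0.14 ] others [[0.502, 0.415, 0.128], [0.5, 0.415, 0.129], [0.498, 0.414, 0.129]]
rail 420 [0.4314 0.3362] 129.35541090840616
rail 318 [0.4978 0.4167] 128.25756356334398
[[0.001, -0.957, -0.291, 0.079], [1.0, 0.001, 0.0, 0.0], [0.0, -0.291, 0.957, -0.159], [0.0, 0.0, 0.0, 1.0]] [[406.0, 0.0, 322.0], [0.0, 406.0, 244.0], [0.0, 0.0, 1.0]]
```

servo_tool(series="0 0 -1 0 0 0;0 0 -1 0 0 0;0 0 -1 0 0 0;0 0 -1 0 0 0;0 1 -1 0 0 0;0 1 0 0 0 0;-1 1 0 0 0 0;-1 1 0 0 0 0")

```text
time: 0.82
tool_pos: [0.5739, 0.0496, 0.3515]
tcp_rot: [-180.0, 0.0, -90.1]
wrist_force: [0.6, 0.8, 0.7]
finger_gap: 0.0873
grasp_force: 0.0
```

```bash
cat > p.py <<'E'
import sys
from h import *
from scipy.spatial.transform import Rotation as R
# usage: p.py "x y z yaw [mm_per_row]" ... ; prints rows from the present pose
def plan(wps):
    s=manip.state(); P=np.array(s['tool_pos']); Q=R.from_euler('xyz',s['tcp_rot'],degrees=True); rows=[]
    for w in wps:
        T=np.array(w[:3]); G=R.from_euler('xyz',[180,0,w[3]],degrees=True); mm=w[4] if len(w)>4 else 25
        rv=(Q.inv()*G).as_rotvec(degrees=True); d=np.linalg.norm(T-P)*1000
        n=max(1,int(np.ceil(max(d/mm-.02,np.linalg.norm(rv)/4-.02)))); P0=P.copy()
        for i in range(n):
            a=(Q.inv().apply(P0+(T-P0)*(i+1)/n-P)/.025).round(2); b=(rv/n/4).round(2)
            a,b=a.clip(-1,1),b.clip(-1,1)
            P=P+Q.apply(a*.025); Q=Q*R.from_rotvec(b*4,degrees=True)
            rows.append(' '.join(f'{v+0:g}' for v in [*a,*b]))
        rows.append('|')
    return rows
r=plan([list(map(float,a.split())) for a in sys.argv[1:]])
k=0; out=''
for x in r:
    if x=='|': out+='\n--\n'; k=0; continue
    out+=x+(';' if k%8<7 else '\n'); k+=1
print(out)
E
python3 p.py ".40 .21 .36 -43"
```

```text
-0.53 0.58 -0.03 0 0 -0.98;-0.58 0.54 -0.03 0 0 -0.98;-0.6 0.51 -0.02 0 0 -0.98;-0.64 0.46 -0.03 0 0 -0.98;-0.67 0.41 -0.03 0 0 -0.98;-0.7 0.37 -0.03 0 0 -0.98;-0.72 0.32 -0.03 0 0 -0.98;-0.74 0.27 -0.02 0 0 -0.98
-0.76 0.22 -0.03 0 0 -0.98;-0.77 0.16 -0.03 0 0 -0.98;-0.78 0.12 -0.03 0 0 -0.98;-0.79 0.05 -0.03 0 0 -0.98;
--
```

servo_tool(series="-0.53 0.58 -0.03 0 0 -0.98;-0.58 0.54 -0.03 0 0 -0.98;-0.6 0.51 -0.02 0 0 -0.98;-0.64 0.46 -0.03 0 0 -0.98;-0.67 0.41 -0.03 0 0 -0.98;-0.7 0.37 -0.03 0 0 -0.98;-0.72 0.32 -0.03 0 0 -0.98;-0.74 0.27 -0.02 0 0 -0.98")

```text
time: 1.48
tool_pos: [0.4579, 0.157, 0.357]
tcp_rot: [180.0, 0.0, -58.5]
wrist_force: [0.0, 0.9, -0.2]
finger_gap: 0.0873
grasp_force: 0.0
```

servo_tool(series="-0.76 0.22 -0.03 0 0 -0.98;-0.77 0.16 -0.03 0 0 -0.98;-0.78 0.12 -0.03 0 0 -0.98;-0.79 0.05 -0.03 0 0 -0.98;0 0 0 0 0 0;0 0 0 0 0 0", claw=0.5)

```text
time: 1.98
tool_pos: [0.4002, 0.2106, 0.3602]
tcp_rot: [-180.0, 0.0, -42.9]
wrist_force: [0.2, 0.3, 0.0]
finger_gap: 0.0532
grasp_force: 0.0
```

```bash
python3 - <<'E'
from m import *
print(manip.state()['q'].round(1))
c=cam('wrist'); save(c,'w1'); W=cloud(c)
m=(W[...,2]>.09)&(W[...,2]<.125)
from scipy import ndimage as N
l,k=N.label(m)
for i in range(1,k+1):
    q=l==i
    if q.sum()>60:
        a=np.median(W[q],0); print(q.sum(),a.round(3),W[q].max(0).round(3),yawfit(W,a[:2]),'tab',yawfit(W,a[:2],.09,.13,.03))
E
```

```text
[ 52.8  -4.8 -12.2  -0.  -82.5  -5.7]
176 [0.538 0.113 0.115] [0.556 0.122 0.125] (143, array([0.5073, 0.0897, 0.077 ]), np.float64(24.099999999999994), (np.float64(-0.037), np.float64(0.027), np.float64(0.0022))) tab (246, array([0.5412, 0.1121, 0.1168]), np.float64(43.30000000000001), (np.float64(-0.018), np.float64(0.031), np.float64(0.0021)))
271 [0.5   0.088 0.107] [0.519 0.094 0.125] (143, array([0.5073, 0.0897, 0.077 ]), np.float64(24.099999999999994), (np.float64(-0.037), np.float64(0.027), np.float64(0.0022))) tab (307, array([0.4999, 0.0871, 0.1092]), np.float64(30.099999999999994), (np.float64(-0.02), np.float64(0.02), np.float64(0.0013)))
260 [0.675 0.381 0.1  ] [0.688 0.392 0.112] (204, array([0.6771, 0.3825, 0.0759]), np.float64(135.4), (np.float64(-0.009), np.float64(0.009), np.float64(0.0022))) tab (260, array([0.6764, 0.3825, 0.1002]), np.float64(132.7), (np.float64(-0.009), np.float64(0.009), np.float64(0.002)))
229 [0.566 0.33  0.112] [0.574 0.339 0.125] (53, array([0.5877, 0.3021, 0.076 ]), np.float64(130.0), (np.float64(-0.005), np.float64(0.085), np.float64(0.00
[... 1367 characters left out ...]
] None tab (188, array([0.4107, 0.3594, 0.1113]), np.float64(128.1), (np.float64(-0.026), np.float64(0.014), np.float64(0.0018)))
237 [0.322 0.296 0.118] [0.329 0.311 0.121] (465, array([0.3285, 0.2881, 0.0788]), np.float64(130.0), (np.float64(-0.052), np.float64(0.078), np.float64(0.0024))) tab (237, array([0.3211, 0.2969, 0.1135]), np.float64(129.5), (np.float64(-0.01), np.float64(0.017), np.float64(0.0024)))
547 [0.056 0.041 0.099] [0.07  0.057 0.117] (672, array([0.0638, 0.0305, 0.0757]), np.float64(115.3), (np.float64(-0.037), np.float64(0.033), np.float64(0.0042))) tab (547, array([0.0556, 0.0407, 0.0993]), np.float64(127.2), (np.float64(-0.028), np.float64(0.024), np.float64(0.0014)))
```

View pics/w1.png

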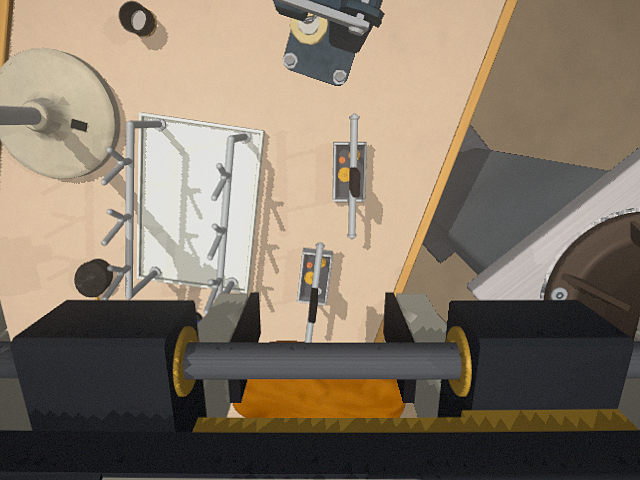

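Wrist view: exactly two trays, A with its tab at (354,182) and B with its tab at (313,305). Both stand upright, and the rack's hooks stand clear. I'll go in closer over tray A.

servo_tool(series="0.15 -0.5 0.7 0 0 0;0.15 -0.5 0.8 0 0 0;0.15 -0.15 0.9 0 0 0;0.15 0 0.9 0 0 0;0.1 0 0.9 0 0 0;0 0 0.9 0 0 0;0 0 0.3 0 0 0;0 0 0 0 0 0")

```text
time: 2.7
tool_pos: [0.4328, 0.2179, 0.2231]
tcp_rot: [179.8, 0.0, -43.1]
wrist_force: [-0.6, 0.1, 0.5]
finger_gap: 0.0438
grasp_force: 0.0
```

```bash
cat > tab.py <<'E'
from m import *
# tab + bar as seen by the wrist: top-face points, bar-crest points
def tab(xy,c=None):
    c=c or cam('wrist'); W=cloud(c); r=np.hypot(W[...,0]-xy[0],W[...,1]-xy[1])
    p=W[(W[...,2]>.1135)&(W[...,2]<.125)&(r<.035)]
    rc=cv2.minAreaRect(p[:,:2].astype(np.float32)); print('top n',len(p),'mean',p.mean(0).round(4),'rect',np.round(rc[0],4),np.round(rc[1],4),round(rc[2],1))
    p=W[(W[...,2]>.0765)&(W[...,2]<.086)&(r<.075)]
    x=p[:,:2]-p[:,:2].mean(0); u,s,v=np.linalg.svd(x,full_matrices=False); t=x@v[0]; o=x@v[1]
    mid=p[:,:2].mean(0)+v[0]*(t.max()+t.min())/2+v[1]*(o.max()+o.min())/2
    print('bar',len(p),'mid',mid.round(4),'len',(t.max()-t.min()).round(4),'wid',(o.max()-o.min()).round(4),'yaw',(np.degrees(np.arctan2(v[0,1],v[0,0]))%180).round(2))
E
python3 - <<'E'
from tab import *
print(manip.state()['tool_pos'],manip.state()['tcp_rot']); tab((.3915,.176))
E
```

```text
[0.43275104 0.21787059 0.22311448] [ 1.79753956e+02  3.23856753e-03 -4.30646839e+01]
top n 463 mean [0.392  0.1728 0.118 ] rect [0.3914 0.1727] [0.0084 0.0255] 47.2
bar 1273 mid [0.3958 0.1688] len 0.1231 wid 0.0103 yaw 136.9
```

```bash
python3 p.py ".3915 .1727 .20 -43.1"
```

```text
0.01 0.83 0.33 0.01 0 0.01;0.01 0.83 0.33 0.01 0 0.01;0.01 0.83 0.34 0.01 0 0.01;
--
```

servo_tool(series="0.01 0.83 0.33 0.01 0 0;0.01 0.83 0.33 0.01 0 0;0.01 0.83 0.34 0.01 0 0;0 0 0 0 0 0;0 0 0 0 0 0")

```text
time: 3.17
tool_pos: [0.3917, 0.1732, 0.2017]
tcp_rot: [-179.7, -0.0, -43.0]
wrist_force: [-0.3, 0.8, 0.5]
finger_gap: 0.0437
grasp_force: 0.0
```

```bash
python3 - <<'E'
from tab import *
c=cam('wrist');tab((.3915,.1727),c); save(c,'w2')
E
python3 p.py ".3915 .1727 .085 -43.1 20"
```

```text
top n 510 mean [0.3916 0.1721 0.1182] rect [0.3912 0.1725] [0.0077 0.0255] 47.2
bar 1387 mid [0.3914 0.1724] len 0.1343 wid 0.0109 yaw 137.12
0 0.01 0.78 -0.01 0 0.01;0 0.02 0.78 -0.01 0 0.01;0 0.01 0.78 -0.01 0 0.01;0 0.01 0.78 -0.01 0 0.01;0 0.01 0.78 -0.01 0 0.01;0.01 0.01 0.78 -0.01 0 0.01;
--
```

View pics/w2.png

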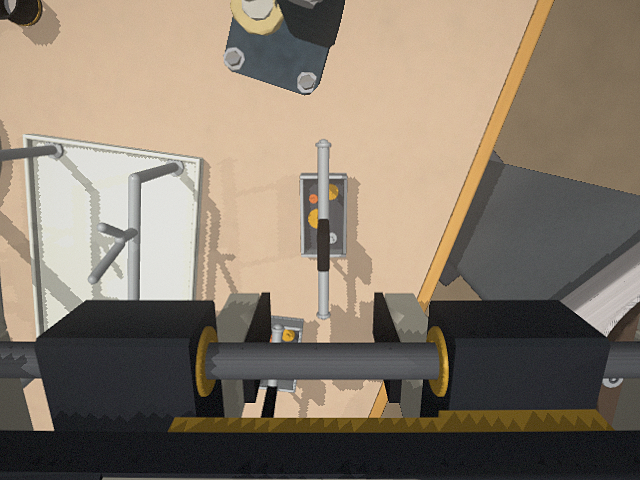

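The tab sits at (323,245), centred between the fingers. I'll go down and grip it.

servo_tool(series="0 0.01 0.78 -0.01 0 0;0 0.01 0.78 -0.01 0 0;0 0.01 0.78 -0.01 0 0;0 0.01 0.78 -0.01 0 0;0 0.01 0.78 -0.01 0 0;0 0.01 0.78 -0.01 0 0;0 0 0 0 0 0;0 0 0 0 0 0")

```text
time: 3.88
tool_pos: [0.391, 0.1726, 0.0833]
tcp_rot: [179.8, -0.0, -42.9]
wrist_force: [-0.0, -0.6, 0.7]
finger_gap: 0.0439
grasp_force: 0.0
```

servo_tool(series="0 0 0 0 0 0;0 0 0 0 0 0;0 0 0 0 0 0;0 0 0 0 0 0;0 0 0 0 0 0;0 0 0 0 0 0", claw=0, grip_force=30)

```text
time: 4.38
tool_pos: [0.3905, 0.1723, 0.0834]
tcp_rot: [179.9, 0.0, -43.0]
wrist_force: [-0.4, 0.4, 0.1]
finger_gap: 0.0094
grasp_force: 0.1
```

```bash
python3 p.py "0.3915 0.1727 .25 -43" ".526 .301 .235 38.7" ".526 .301 .17 38.7 15"
```

```text
0 0 -0.95 0 0 0;0.01 -0.01 -0.95 0 0 0;0 0 -0.96 0 0 0;0 -0.01 -0.95 0 0 0;0 0 -0.95 0 0 0;0.01 -0.01 -0.95 0 0 0;0 0 -0.95 0 0 0;
--
0.02 -0.35 0.03 0 0 -0.97;0.05 -0.35 0.03 0 0 -0.97;0.06 -0.35 0.02 0 0 -0.97;0.1 -0.34 0.03 0 0 -0.97;0.11 -0.34 0.03 0 0 -0.97;0.14 -0.33 0.03 0 0 -0.97;0.16 -0.31 0.03 0 0 -0.97;0.18 -0.31 0.02 0 0 -0.97
0.2 -0.29 0.03 0 0 -0.97;0.22 -0.28 0.03 0 0 -0.97;0.24 -0.26 0.03 0 0 -0.97;0.25 -0.25 0.03 0 0 -0.97;0.27 -0.23 0.02 0 0 -0.97;0.29 -0.2 0.03 0 0 -0.97;0.3 -0.19 0.03 0 0 -0.97;0.31 -0.17 0.03 0 0 -0.97
0.32 -0.15 0.02 0 0 -0.97;0.33 -0.12 0.03 0 0 -0.97;0.34 -0.11 0.03 0 0 -0.97;0.35 -0.08 0.03 0 0 -0.97;0.35 -0.05 0.03 0 0 -0.97;
--
0 0 0.52 0 0 -0.01;0 0 0.52 0 0 -0.01;0 0 0.52 0 0 -0.01;0 0 0.52 0 0 -0.01;0 0 0.52 0 0 -0.01;
--
```

servo_tool(series="0 0 0 0 0 0;0 0 0 0 0 0;0 0 -0.2 0 0 0;0 0 -0.6 0 0 0;0 0 -0.9 0 0 0;0 0 -0.9 0 0 0;0 0 -0.9 0 0 0;0 0 -0.9 0 0 0")

```text
time: 5.05
tool_pos: [0.3901, 0.1719, 0.1942]
tcp_rot: [179.9, 0.0, -43.0]
wrist_force: [1.1, 0.5, -1.8]
finger_gap: 0.008
grasp_force: 30.0
```

servo_tool(series="0 0 -0.9 0 0 0;0 0 -0.9 0 0 0;0 0 -0.6 0 0 0;0 0 0 0 0 0;0.02 -0.35 0.03 0 0 -0.97;0.05 -0.35 0.03 0 0 -0.97;0.06 -0.35 0.02 0 0 -0.97;0.1 -0.34 0.03 0 0 -0.97")

```text
time: 5.72
tool_pos: [0.4159, 0.1966, 0.2494]
tcp_rot: [179.8, 0.1, -27.3]
wrist_force: [-0.4, 0.3, -1.4]
finger_gap: 0.0081
grasp_force: 30.0
```

servo_tool(series="0.11 -0.34 0.03 0 0 -0.97;0.14 -0.33 0.03 0 0 -0.97;0.16 -0.31 0.03 0 0 -0.97;0.18 -0.31 0.02 0 0 -0.97;0.2 -0.29 0.03 0 0 -0.97;0.22 -0.28 0.03 0 0 -0.97;0.24 -0.26 0.03 0 0 -0.97;0.25 -0.25 0.03 0 0 -0.97")

```text
time: 6.38
tool_pos: [0.4672, 0.2456, 0.2431]
tcp_rot: [179.9, 0.2, 3.8]
wrist_force: [-0.7, -0.8, -1.8]
finger_gap: 0.0077
grasp_force: 30.0
```

servo_tool(series="0.27 -0.23 0.02 0 0 -0.97;0.29 -0.2 0.03 0 0 -0.97;0.3 -0.19 0.03 0 0 -0.97;0.31 -0.17 0.03 0 0 -0.97;0.32 -0.15 0.02 0 0 -0.97;0.33 -0.12 0.03 0 0 -0.97;0.34 -0.11 0.03 0 0 -0.97;0.35 -0.08 0.03 0 0 -0.97")

```text
time: 7.05
tool_pos: [0.5184, 0.2947, 0.2373]
tcp_rot: [180.0, 0.2, 34.8]
wrist_force: [0.8, -0.3, -2.2]
finger_gap: 0.008
grasp_force: 30.0
```

servo_tool(series="0.35 -0.05 0.03 0 0 -0.97;0 0 0 0 0 0;0 0 0 0 0 0;0 0 0 0 0 0")

```text
time: 7.38
tool_pos: [0.5246, 0.3002, 0.2372]
tcp_rot: [180.0, 0.2, 38.4]
wrist_force: [1.3, 0.6, -1.6]
finger_gap: 0.0079
grasp_force: 30.0
```

```bash
python3 - <<'E'
from m import *
print(manip.state()['q'].round(1))
c=cam('wrist'); save(c,'w3'); W=cloud(c)
x=np.array([np.cos(np.radians(38.7)),np.sin(np.radians(38.7))]); y=np.array([-x[1],x[0]]); C=np.array([.4885,.347])
X=(W[...,:2]-C)@x; Y=(W[...,:2]-C)@y
# V hooks: for each, points 0.1-0.145 near x=+-52; fit apex by slicing height
for sx in (-1,1):
  for yy in (-.06,0,.06):
    m=(abs(X-sx*.052)<.012)&(abs(Y-yy)<.022)&(W[...,2]>.1)&(W[...,2]<.146)
    o=[]
    for z0 in (.112,.12,.126,.132,.138):
        q=m&(abs(W[...,2]-z0)<.004); a=Y[q]-yy
        o.append((z0,[ (a[a>0].mean()*1e3).round(1) if (a>0).any() else None,(a[a<=0].mean()*1e3).round(1) if (a<=0).any() else None]))
    print(sx,yy,m.sum(),'X',(X[m].mean()*1e3).round(1) if m.any() else 0,o)
E
```

```text
[ 48.3  13.7  -7.5  -0.  -69.   80.1]
-1 -0.06 0 X 0 [(0.112, [None, None]), (0.12, [None, None]), (0.126, [None, None]), (0.132, [None, None]), (0.138, [None, None])]
-1 0 202 X -50.3 [(0.112, [np.float64(2.6), np.float64(-4.5)]), (0.12, [np.float64(5.5), np.float64(-9.8)]), (0.126, [None, None]), (0.132, [None, None]), (0.138, [None, None])]
-1 0.06 473 X -50.7 [(0.112, [np.float64(2.2), np.float64(-5.2)]), (0.12, [np.float64(4.9), np.float64(-10.5)]), (0.126, [np.float64(7.0), None]), (0.132, [np.float64(9.0), None]), (0.138, [np.float64(11.5), None])]
1 -0.06 270 X 52.2 [(0.112, [None, np.float64(-6.9)]), (0.12, [np.float64(7.4), np.float64(-9.4)]), (0.126, [np.float64(8.8), np.float64(-11.9)]), (0.132, [np.float64(9.9), np.float64(-14.4)]), (0.138, [np.float64(12.7), None])]
1 0 538 X 52.0 [(0.112, [np.float64(2.3), np.float64(-3.0)]), (0.12, [np.float64(5.1), np.float64(-8.2)]), (0.126, [np.float64(7.2), np.float64(-12.7)]), (0.132, [np.float64(9.3), np.float64(-14.8)]), (0.138, [np.float64(12.4), None])]
1 0.06 584 X 52.0 [(0.112, [np.float64(2.0), np.float64(-2.6)]), (0.12, [np.float64(4.8), np.float64(-9.6)]), (0.126, [np.float64(7.0), np.float64(-14.8)]), (0.132, [np.float64(9.2), np.float64(-15.6)]), (0.138, [np.float64(11.6), None])]
```

View pics/w3.png

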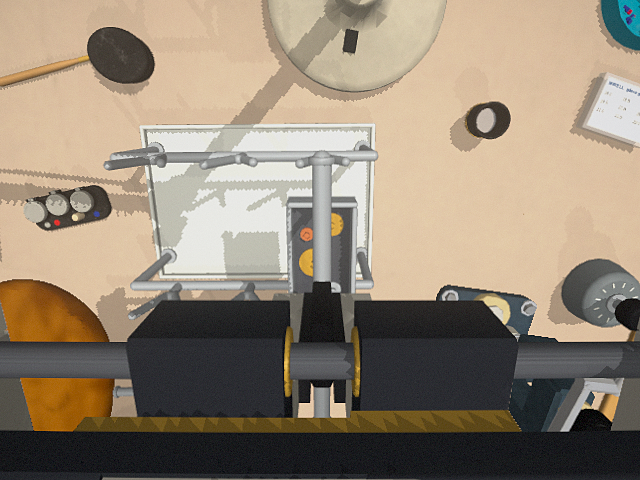

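The tray hangs straight under the gripper, above seat 1's hooks (right one at (320,158)), and the rack lies below as expected. Lowering it.

```bash
python3 p.py ".527 .300 .235 38.7 4" ".527 .300 .13 38.7 13" ".527 .300 .1225 38.7 3"
```

```text
0.07 0.07 0.1 0 0.04 -0.07;
--
0 0 0.47 0 0 0;0 0 0.46 0 0 0;0 0 0.47 0 0 0;0 0 0.47 0 0 0;0 0 0.46 0 0 0;0 0 0.47 0 0 0;0 0 0.47 0 0 0;0 0 0.46 0 0 0
0 0 0.47 0 0 0;
--
0 0 0.1 0 0 0;0 0 0.1 0 0 0;0 0 0.1 0 0 0;
--
```

servo_tool(series="0.07 0.07 0.1 0 0.04 -0.07;0 0 0.4 0 0 0;0 0 0.5 0 0 0;0 0 0.5 0 0 0;0 0 0.5 0 0 0;0 0 0.5 0 0 0;0 0 0.5 0 0 0;0 0 0.5 0 0 0")

```text
time: 8.1
tool_pos: [0.5273, 0.3001, 0.1491]
tcp_rot: [180.0, -0.0, 38.8]
wrist_force: [-0.4, 0.3, -1.2]
finger_gap: 0.0076
grasp_force: 30.0
```

servo_tool(series="0 0 0.45 0 0 0;0 0 0.3 0 0 0;0 0 0 0 0 0;0 0 0.1 0 0 0;0 0 0.1 0 0 0;0 0 0 0 0 0;0 0 0 0 0 0")

```text
time: 8.68
tool_pos: [0.5279, 0.3007, 0.127]
tcp_rot: [180.0, -0.1, 38.8]
wrist_force: [-0.9, 0.3, -0.6]
finger_gap: 0.0081
grasp_force: 30.0
```

servo_tool(series="0 0 0.1 0 0 0;0 0 0 0 0 0;0 0 0.1 0 0 0;0 0 0 0 0 0")

```text
time: 9.02
tool_pos: [0.5284, 0.3006, 0.1223]
tcp_rot: [180.0, -0.1, 38.8]
wrist_force: [1.8, -1.2, 1.6]
finger_gap: 0.0077
grasp_force: 30.0
```

servo_tool(series="0 0 0 0 0 0;0 0 0 0 0 0;0 0 0 0 0 0;0 0 0 0 0 0;0 0 0 0 0 0", claw=0.3)

```text
time: 9.43
tool_pos: [0.5276, 0.3005, 0.1215]
tcp_rot: [180.0, -0.0, 38.8]
wrist_force: [-0.1, -0.1, 0.5]
finger_gap: 0.0259
grasp_force: 0.0
```

```bash
python3 p.py ".527 .300 .30 38.7" ".32 .275 .30 -50"
```

```text
0 0 -0.89 0 0 0;-0.01 0 -0.89 0 0 0;0 0 -0.9 0 0 0;0 0 -0.89 0 0 0;-0.01 0 -0.89 0 0 0;0 0 -0.89 0 0 0;-0.01 0 -0.9 0 0 0;0 0 -0.89 0 0 0

--
-0.31 -0.19 0 0 0 0.97;-0.32 -0.17 0 0 0 0.97;-0.33 -0.15 0 0 0 0.97;-0.34 -0.13 0 0 0 0.97;-0.35 -0.1 0 0 0 0.97;-0.35 -0.08 0 0 0 0.97;-0.36 -0.05 0 0 0 0.97;-0.36 -0.03 0 0 0 0.97
-0.36 -0.01 0 0 0 0.97;-0.36 0.02 0 0 0 0.97;-0.36 0.05 0 0 0 0.97;-0.36 0.06 0 0 0 0.97;-0.35 0.1 0 0 0 0.97;-0.35 0.11 0 0 0 0.97;-0.33 0.14 0 0 0 0.97;-0.33 0.16 0 0 0 0.97
-0.31 0.18 0 0 0 0.97;-0.3 0.2 0 0 0 0.97;-0.28 0.23 0 0 0 0.97;-0.28 0.24 0 0 0 0.97;-0.25 0.26 0 0 0 0.97;-0.23 0.27 0 0 0 0.97;-0.22 0.3 0 0 0 0.97;
--
```

servo_tool(series="0 0 -0.3 0 0 0;0 0 -0.6 0 0 0;0 0 -0.9 0 0 0;0 0 -0.9 0 0 0;0 0 -0.9 0 0 0;0 0 -0.9 0 0 0;0 0 -0.9 0 0 0;0 0 -0.9 0 0 0")

```text
time: 10.1
tool_pos: [0.5275, 0.3003, 0.281]
tcp_rot: [180.0, -0.1, 38.8]
wrist_force: [-0.7, 0.8, -0.8]
finger_gap: 0.0263
grasp_force: 0.0
```

```bash
cat > hang.py <<'E'
from m import *
C=np.array([.4897,.3467]); x=np.array([np.cos(np.radians(38.7)),np.sin(np.radians(38.7))]); y=np.array([-x[1],x[0]])
def hung(c,s):
    W=cloud(c); X=(W[...,:2]-C)@x; Y=(W[...,:2]-C)@y-(s-2)*.06
    b=(abs(Y)<.018)&(abs(X)<.07); 
    t=b&(W[...,2]>.147)&(W[...,2]<.17); print('tab top',t.sum(),X[t].mean().round(4),Y[t].mean().round(4),np.nanmedian(W[t][:,2]).round(4),'w',(Y[t].max()-Y[t].min()).round(4))
    for lo,hi in ((-.064,-.055),(-.045,-.018),(.018,.045),(.055,.064)):
        q=b&(X>lo)&(X<hi)&(W[...,2]>.1)&(W[...,2]<.135)&(abs(Y)<.008)
        if q.sum()>3: print('bar',lo,q.sum(),'top z',np.percentile(W[q][:,2],90).round(4),'y',Y[q].mean().round(4))
E
python3 - <<'E'
from hang import *
hung(cam('wrist'),1); hung(cam('scene'),1); hung(cam('side'),1)
E
```

```text
tab top 393 0.0023 -0.0 0.1573 w 0.008
bar -0.064 109 top z 0.1195 y -0.0006
bar -0.045 211 top z 0.1191 y -0.0006
bar 0.018 335 top z 0.1192 y -0.0001
bar 0.055 122 top z 0.1196 y 0.0
tab top 73 0.002 0.0037 0.1543 w 0.0121
bar -0.064 18 top z 0.118 y 0.0024
bar -0.045 58 top z 0.1189 y 0.0032
bar 0.018 62 top z 0.1188 y 0.0029
bar 0.055 12 top z 0.1189 y 0.0027
tab top 88 0.0008 0.0031 0.1539 w 0.0117
bar -0.064 20 top z 0.1188 y 0.0032
bar -0.045 63 top z 0.1171 y 0.0028
bar 0.018 68 top z 0.1168 y 0.0031
bar 0.055 21 top z 0.1181 y 0.0027
```

servo_tool(series="-0.31 -0.19 0 0 0 0.97;-0.32 -0.17 0 0 0 0.97;-0.33 -0.15 0 0 0 0.97;-0.34 -0.13 0 0 0 0.97;-0.35 -0.1 0 0 0 0.97;-0.35 -0.08 0 0 0 0.97;-0.36 -0.05 0 0 0 0.97;-0.36 -0.03 0 0 0 0.97")

```text
time: 10.92
tool_pos: [0.4548, 0.2913, 0.2784]
tcp_rot: [180.0, 0.0, 7.6]
wrist_force: [-0.1, 0.5, -0.8]
finger_gap: 0.0262
grasp_force: 0.0
```

servo_tool(series="-0.36 -0.01 0 0 0 0.97;-0.36 0.02 0 0 0 0.97;-0.36 0.05 0 0 0 0.97;-0.36 0.06 0 0 0 0.97;-0.35 0.1 0 0 0 0.97;-0.35 0.11 0 0 0 0.97;-0.33 0.14 0 0 0 0.97;-0.33 0.16 0 0 0 0.97")

```text
time: 11.58
tool_pos: [0.3827, 0.2826, 0.2784]
tcp_rot: [180.0, -0.0, -23.5]
wrist_force: [-0.2, -0.2, -0.3]
finger_gap: 0.0263
grasp_force: 0.0
```

servo_tool(series="-0.31 0.18 0 0 0 0.97;-0.3 0.2 0 0 0 0.97;-0.28 0.23 0 0 0 0.97;-0.28 0.24 0 0 0 0.97;-0.25 0.26 0 0 0 0.97;-0.23 0.27 0 0 0 0.97;-0.22 0.3 0 0 0 0.97;0 0 0 0 0 0", claw=0.5)

```text
time: 12.25
tool_pos: [0.3193, 0.2747, 0.2787]
tcp_rot: [-180.0, -0.0, -50.6]
wrist_force: [-0.7, -1.0, -0.3]
finger_gap: 0.0442
grasp_force: 0.0
```

```bash
python3 - <<'E'
from tab import *
print(manip.state()['tool_pos']);tab((.3211,.2969))
E
```

```text
[0.31933938 0.27465805 0.2786592 ]
top n 292 mean [0.3188 0.2992 0.1182] rect [0.3184 0.2999] [0.0079 0.026 ] 41.0
bar 889 mid [0.3187 0.299 ] len 0.1332 wid 0.0105 yaw 130.37
```

Tray A is seated: bar top 119 mm at both ends, y offset about 0. Next is tray B, with its tab at (0.3185, 0.2995).

```bash
python3 p.py ".3185 .2995 .20 -49.6"
```

```text
-0.2 -0.14 0.79 0 0 -0.05;-0.19 -0.15 0.79 0 0 -0.05;-0.2 -0.14 0.78 0 0 -0.05;-0.2 -0.15 0.79 0 0 -0.05;
--
```

servo_tool(series="-0.2 -0.14 0.79 0 0 -0.05;-0.19 -0.15 0.79 0 0 -0.05;-0.2 -0.14 0.78 0 0 -0.05;-0.2 -0.15 0.79 0 0 -0.05;0 0 0 0 0 0;0 0 0 0 0 0")

```text
time: 12.8
tool_pos: [0.3192, 0.2993, 0.1996]
tcp_rot: [179.9, -0.1, -49.5]
wrist_force: [0.5, 0.1, 0.4]
finger_gap: 0.0438
grasp_force: 0.0
```

```bash
python3 - <<'E'
from tab import *
print(manip.state()['q'].round(1));tab((.3185,.2995))
E
python3 p.py ".3185 .2995 .084 -49.6 17"
```

```text
[ 69.2  -1.2 -29.9   0.1 -61.4 -28.8]
top n 518 mean [0.319  0.2993 0.1182] rect [0.3187 0.2997] [0.0076 0.026 ] 40.3
bar 1445 mid [0.3184 0.3   ] len 0.1352 wid 0.0102 yaw 130.21
0 0.01 0.67 0 0 0;-0.01 0 0.66 0 0 0;0 0.01 0.67 0 0 0;0 0 0.67 0 0 0;-0.01 0.01 0.66 0 0 0;0 0 0.67 0 0 0;0 0.01 0.67 0 0 0;
--
```

servo_tool(series="0 0.01 0.67 0 0 0;-0.01 0 0.66 0 0 0;0 0.01 0.67 0 0 0;0 0 0.67 0 0 0;-0.01 0.01 0.66 0 0 0;0 0 0.67 0 0 0;0 0 0.64 0 0 0;0 0 0 0 0 0")

```text
time: 13.52
tool_pos: [0.3181, 0.2989, 0.0831]
tcp_rot: [179.9, -0.1, -49.6]
wrist_force: [0.4, -0.2, -0.3]
finger_gap: 0.0437
grasp_force: 0.0
```

servo_tool(series="0 0 0 0 0 0;0 0 0 0 0 0;0 0 0 0 0 0;0 0 0 0 0 0;0 0 0 0 0 0;0 0 0 0 0 0;0 0 0 0 0 0;0 0 0 0 0 0", claw=0)

```text
time: 14.18
tool_pos: [0.3185, 0.3001, 0.0846]
tcp_rot: [-179.9, -0.0, -49.6]
wrist_force: [0.3, -0.2, 5.8]
finger_gap: 0.0081
grasp_force: 30.0
```

servo_tool(series="0 0 -0.2 0 0 0;0 0 -0.6 0 0 0;0 0 -0.9 0 0 0;0 0 -0.9 0 0 0;0 0 -0.9 0 0 0;0 0 -0.9 0 0 0;0 0 -0.9 0 0 0;0 0 -0.9 0 0 0")

```text
time: 14.85
tool_pos: [0.3178, 0.2991, 0.2403]
tcp_rot: [180.0, -0.0, -49.6]
wrist_force: [0.6, 0.4, -2.1]
finger_gap: 0.0082
grasp_force: 30.0
```

```bash
python3 p.py ".32 .30 .25 -49.6" ".452 .3935 .24 38.7"
```

```text
0.03 -0.09 -0.39 0 0 -0.01;
--
0.02 -0.28 0.02 0 0 -0.96;0.05 -0.28 0.01 0 0 -0.96;0.06 -0.27 0.02 0 0 -0.96;0.08 -0.27 0.02 0 0 -0.96;0.1 -0.27 0.02 0 0 -0.96;0.12 -0.25 0.01 0 0 -0.96;0.13 -0.25 0.02 0 0 -0.96;0.15 -0.24 0.02 0 0 -0.96
0.16 -0.23 0.02 0 0 -0.96;0.18 -0.21 0.01 0 0 -0.96;0.19 -0.21 0.02 0 0 -0.96;0.21 -0.19 0.02 0 0 -0.96;0.22 -0.17 0.02 0 0 -0.96;0.23 -0.17 0.01 0 0 -0.96;0.24 -0.14 0.02 0 0 -0.96;0.25 -0.13 0.02 0 0 -0.96
0.26 -0.11 0.02 0 0 -0.96;0.27 -0.1 0.01 0 0 -0.96;0.27 -0.07 0.02 0 0 -0.96;0.27 -0.06 0.02 0 0 -0.96;0.28 -0.04 0.02 0 0 -0.96;0.28 -0.02 0.01 0 0 -0.96;0.28 0 0.02 0 0 -0.96;
--
```

servo_tool(series="0.03 -0.09 -0.39 0 0 0;0.02 -0.28 0.02 0 0 -0.96;0.05 -0.28 0.01 0 0 -0.96;0.06 -0.27 0.02 0 0 -0.96;0.08 -0.27 0.02 0 0 -0.96;0.1 -0.27 0.02 0 0 -0.96;0.12 -0.25 0.01 0 0 -0.96;0.13 -0.25 0.02 0 0 -0.96")

```text
time: 15.52
tool_pos: [0.3606, 0.3288, 0.245]
tcp_rot: [179.9, -0.0, -22.6]
wrist_force: [-0.5, -0.6, -2.4]
finger_gap: 0.0081
grasp_force: 30.0
```

servo_tool(series="0.15 -0.24 0.02 0 0 -0.96;0.16 -0.23 0.02 0 0 -0.96;0.18 -0.21 0.01 0 0 -0.96;0.19 -0.21 0.02 0 0 -0.96;0.21 -0.19 0.02 0 0 -0.96;0.22 -0.17 0.02 0 0 -0.96;0.23 -0.17 0.01 0 0 -0.96;0.24 -0.14 0.02 0 0 -0.96")

```text
time: 16.18
tool_pos: [0.4065, 0.3613, 0.2414]
tcp_rot: [179.9, 0.0, 8.1]
wrist_force: [-0.6, 0.4, -1.8]
finger_gap: 0.0079
grasp_force: 30.0
```

servo_tool(series="0.25 -0.13 0.02 0 0 -0.96;0.26 -0.11 0.02 0 0 -0.96;0.27 -0.1 0.01 0 0 -0.96;0.27 -0.07 0.02 0 0 -0.96;0.27 -0.06 0.02 0 0 -0.96;0.28 -0.04 0.02 0 0 -0.96;0.28 -0.02 0.01 0 0 -0.96;0.28 0 0.02 0 0 -0.96")

```text
time: 16.85
tool_pos: [0.4525, 0.3938, 0.2378]
tcp_rot: [180.0, 0.1, 38.9]
wrist_force: [0.6, 0.4, -2.1]
finger_gap: 0.0078
grasp_force: 30.0
```

servo_tool(series="0 0 0 0 0 0;0 0 0 0 0 0;0 0 0 0 0 0")

```text
time: 17.1
tool_pos: [0.4521, 0.3935, 0.2384]
tcp_rot: [180.0, 0.0, 38.5]
wrist_force: [0.1, 0.3, -2.2]
finger_gap: 0.0078
grasp_force: 30.0
```

```bash
python3 p.py ".4525 .3935 .24 38.7 4" ".4525 .3935 .13 38.7 13"
```

```text
0.01 0.01 -0.06 0.01 0.01 -0.04;
--
0 0 0.49 0 0 0;0 0 0.49 0 0 0;0 0 0.49 0 0 0;0 0 0.48 0 0 0;0 0 0.49 0 0 0;0 0 0.49 0 0 0;0 0 0.49 0 0 0;0 0 0.49 0 0 0
0 0 0.49 0 0 0;
--
```

servo_tool(series="0 0 0.5 0 0 0;0 0 0.5 0 0 0;0 0 0.5 0 0 0;0 0 0.5 0 0 0;0 0 0.5 0 0 0;0 0 0.5 0 0 0;0 0 0.5 0 0 0;0 0 0.5 0 0 0")

```text
time: 17.77
tool_pos: [0.4522, 0.3937, 0.1387]
tcp_rot: [180.0, -0.0, 38.6]
wrist_force: [-0.3, -0.0, -1.6]
finger_gap: 0.0074
grasp_force: 30.0
```

servo_tool(series="0 0 0.3 0 0 0;0 0 0.1 0 0 0;0 0 0.1 0 0 0;0 0 0.1 0 0 0;0 0 0 0 0 0;0 0 0 0 0 0")

```text
time: 18.27
tool_pos: [0.4529, 0.394, 0.1245]
tcp_rot: [180.0, -0.1, 38.7]
wrist_force: [1.1, -1.6, -2.4]
finger_gap: 0.0081
grasp_force: 30.0
```

servo_tool(series="0 0 0.06 0 0 0;0 0 0.04 0 0 0;0 0 0 0 0 0")

```text
time: 18.52
tool_pos: [0.4532, 0.3942, 0.1237]
tcp_rot: [180.0, -0.2, 38.7]
wrist_force: [-2.3, -3.2, 10.4]
finger_gap: 0.0079
grasp_force: 30.0
```

servo_tool(series="0 0 0 0 0 0;0 0 0 0 0 0;0 0 0 0 0 0;0 0 0 0 0 0;0 0 0 0 0 0", claw=0.3)

```text
time: 18.93
tool_pos: [0.4525, 0.394, 0.1215]
tcp_rot: [180.0, -0.0, 38.7]
wrist_force: [-0.4, 0.3, -0.2]
finger_gap: 0.0257
grasp_force: 0.0
```

servo_tool(series="0 0 -0.3 0 0 0;0 0 -0.6 0 0 0;0 0 -0.9 0 0 0;0 0 -0.9 0 0 0;0 0 -0.9 0 0 0;0 0 -0.9 0 0 0;0 0 -0.9 0 0 0;0 0 -0.9 0 0 0")

```text
time: 19.6
tool_pos: [0.4524, 0.3937, 0.2809]
tcp_rot: [180.0, -0.1, 38.7]
wrist_force: [1.5, -0.7, 0.2]
finger_gap: 0.0264
grasp_force: 0.0
```

```bash
python3 - <<'E'
from hang import *
c=cam('wrist'); save(c,'w4'); hung(c,3); d=cam('scene'); hung(d,3);  hung(d,1); save(d,'s2')
# knob seen by scene/side: black top
for n in ('scene','side'):
    e=d if n=='scene' else cam('side'); W=cloud(e); im=e['image'].astype(int)
    r=np.hypot(W[...,0]-.632,W[...,1]-.022)
    q=(r<.03)&(W[...,2]>.066)&(W[...,2]<.08); print(n,'knob top',q.sum(),W[q].mean(0).round(4),W[q].min(0).round(4),W[q].max(0).round(4))
    q=(r<.05)&(W[...,2]>.03)&(W[...,2]<.04); print('puck',q.sum(),W[q].min(0).round(4),W[q].max(0).round(4))
E
python3 p.py ".4525 .3935 .36 38.7" ".615 .06 .36 0"
```

```text
tab top 400 0.0017 -0.0006 0.1575 w 0.0073
bar -0.064 111 top z 0.1199 y -0.0006
bar -0.045 206 top z 0.1194 y -0.0005
bar 0.018 339 top z 0.1194 y -0.0003
bar 0.055 123 top z 0.1196 y -0.0002
tab top 86 0.0022 0.0034 0.1552 w 0.0097
bar -0.064 23 top z 0.1195 y 0.0028
bar -0.045 70 top z 0.1185 y 0.0028
bar 0.018 71 top z 0.1188 y 0.0031
bar 0.055 22 top z 0.1201 y 0.0037
tab top 71 0.002 0.0035 0.155 w 0.0108
bar -0.064 18 top z 0.12 y 0.003
bar -0.045 60 top z 0.1182 y 0.003
bar 0.018 63 top z 0.1184 y 0.0029
bar 0.055 12 top z 0.1187 y 0.0035
scene knob top 58 [0.6298 0.0233 0.0706] [0.6194 0.009  0.066 ] [0.6439 0.0332 0.0761]
puck 49 [0.6019 0.0133 0.03  ] [0.6428 0.0483 0.0392]
side knob top 72 [0.6293 0.0217 0.0693] [0.6177 0.0068 0.066 ] [0.6425 0.0337 0.0733]
puck 78 [0.6093 0.007  0.0301] [0.6498 0.0451 0.04  ]
-0.01 0 -0.78 0 -0.02 0;-0.01 0.01 -0.78 0 -0.02 0;-0.01 0 -0.79 0 -0.02 0;-0.01 0.01 -0.78 0 -0.02 0;
--
-0.22 0.96 0 0 0 0.64;-0.17 0.98 0 0 0 0.64;-0.13 0.98 0 0 0 0.64;-0.09 0.98 0 0 0 0.64;-0.04 0.99 0 0 0 0.64;0 0.99 0 0 0 0.64;0.05 0.99 0 0 0 0.64;0.09 0.98 -0.01 0 0 0.64
0.13 0.99 0 0 0 0.64;0.18 0.97 0 0 0 0.64;0.22 0.96 0 0 0 0.64;0.26 0.96 0 0 0 0.64;0.31 0.94 0 0 0 0.64;0.35 0.92 0 0 0 0.64;0.39 0.91 0 0 0 0.64;
--
```

View pics/s2.png

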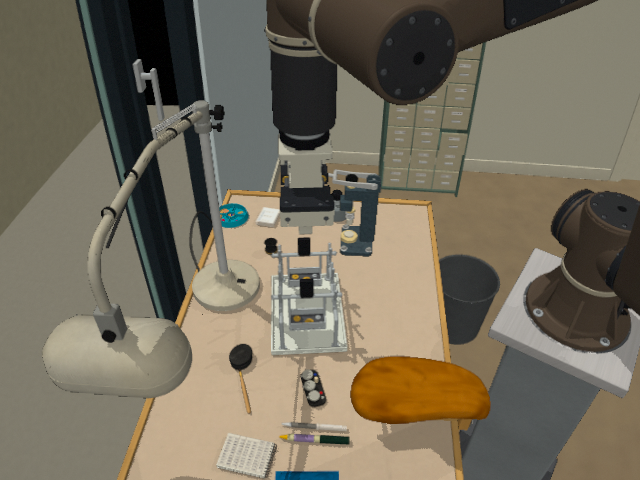

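Both trays hang on the rack, with their tabs at (303,246) and (306,288). The press lever reaches toward the timer, so I'll check clearance around the knob.

```bash
python3 - <<'E'
from h import *
W=np.concatenate([np.load('scene.npy').reshape(-1,3),np.load('side.npy').reshape(-1,3)]); k=np.array([.631,.021])
d=W[:,:2]-k; a=np.radians(141); u=d@[np.cos(a),np.sin(a)]; v=d@[-np.sin(a),np.cos(a)]
m=(W[:,2]>.1)&(W[:,2]<.222)&(np.hypot(u,v)<.2)
H,_,_=np.histogram2d(u[m],v[m],bins=[np.arange(-.1,.2,.02),np.arange(-.14,.15,.02)])
print('rows u from -.1 toward press; cols v from -.14');print(H.astype(int))
for lo in np.arange(.02,.16,.02):
    q=m&(u>lo)&(u<lo+.02)&(abs(v)<.12)
    if q.any(): print(lo.round(2),W[q][:,2].min().round(3),W[q][:,2].max().round(3),v[q].min().round(3),v[q].max().round(3))
E
python3 p.py ".4525 .3935 .36 38.7" ".632 .02 .36 -39"
```

```text
rows u from -.1 toward press; cols v from -.14
[[  0   0   0   0   0   1   0   0   0   0   0   0   0   0]
 [  0   0   0   0   0   0   0   0   0   0   0   0   0   0]
 [  0   0   0   0   0   0   0   0   0   0   0   0   0   0]
 [  0   0   0   0   0   0   0   0   0   0   0   0   0   0]
 [  0   0   0   0   0   0   0   0   0   0   0   0   0   0]
 [  0   0   0   0   0   0   0   0   0   0   0   0   0   0]
 [  0   0   0   0   0   0   0   0   0   0   0   0   0   0]
 [  0   0   0   0   0   0   0   0   0   0   0   0   0   0]
 [  0   7   8   0   0   2   0   0   0   0   0   0   0   0]
 [  0  58 120  77  30  88  83  16   0   0   0   0   0   0]
 [  0   0   0   1  73  76  91  91 108  25   0   0   0   0]
 [  0   0   0   0  56 279 621 348 107 105   2   0   0   0]
 [  0   0   0   0   0   0  30 189 648 298   0   0   0   0]
 [  0   0   0   0   0   0   0   0   8   0   0   0   0   0]
 [  0   0   0   0   0   0   0   0   0   0   0   0   0   0]]
0.06 0.191 0.215 -0.105 -0.032
0.08 0.129 0.217 -0.108 0.015
0.1 0.1 0.198 -0.062 0.056
0.12 0.1 0.197 -0.052 0.061
0.14 0.1 0.193 -0.014 0.053
0.16 0.177 0.185 0.031 0.038
-0.01 0 -0.78 0 -0.02 0;-0.01 0.01 -0.78 0 -0.02 0;-0.01 0 -0.79 0 -0.02 0;-0.01 0.01 -0.78 0 -0.02 0;
--
-0.19 0.81 0 0 0 0.97;-0.13 0.82 0 0 0 0.97;-0.07 0.82 0 0 0 0.97;-0.02 0.83 0 0 0 0.97;0.03 0.83 0 0 0 0.97;0.09 0.82 0 0 0 0.97;0.15 0.82 0 0 0 0.97;0.2 0.8 0 0 0 0.97
0.26 0.79 0 0 0 0.97;0.31 0.77 -0.01 0 0 0.97;0.36 0.74 0 0 0 0.97;0.41 0.72 0 0 0 0.97;0.46 0.69 0 0 0 0.97;0.5 0.66 0 0 0 0.97;0.55 0.62 0 0 0 0.97;0.59 0.59 0 0 0 0.97
0.62 0.54 0 0 0 0.97;0.67 0.5 0 0 0 0.97;0.69 0.45 0 0 0 0.97;0.72 0.41 0 0 0 0.97;
--
```

servo_tool(series="0 0 -0.78 0 0 0;0 0 -0.78 0 0 0;0 0 -0.79 0 0 0;0 0 -0.78 0 0 0;-0.19 0.81 0 0 0 0.97;-0.13 0.82 0 0 0 0.97;-0.07 0.82 0 0 0 0.97;-0.02 0.83 0 0 0 0.97")

```text
time: 20.42
tool_pos: [0.4883, 0.3184, 0.3566]
tcp_rot: [180.0, 0.0, 23.0]
wrist_force: [0.9, 0.8, 0.7]
finger_gap: 0.0261
grasp_force: 0.0
```

servo_tool(series="0.03 0.83 0 0 0 0.97;0.09 0.82 0 0 0 0.97;0.15 0.82 0 0 0 0.97;0.2 0.8 0 0 0 0.97;0.26 0.79 0 0 0 0.97;0.31 0.77 0 0 0 0.97;0.36 0.74 0 0 0 0.97;0.41 0.72 0 0 0 0.97")

```text
time: 21.08
tool_pos: [0.56, 0.1688, 0.3566]
tcp_rot: [180.0, 0.0, -8.1]
wrist_force: [0.5, -0.1, 0.7]
finger_gap: 0.0267
grasp_force: 0.0
```

servo_tool(series="0.46 0.69 0 0 0 0.97;0.5 0.66 0 0 0 0.97;0.55 0.62 0 0 0 0.97;0.59 0.59 0 0 0 0.97;0.62 0.54 0 0 0 0.97;0.67 0.5 0 0 0 0.97;0.69 0.45 0 0 0 0.97;0.72 0.41 0 0 0 0.97", claw=0.6)

```text
time: 21.75
tool_pos: [0.6318, 0.0194, 0.3565]
tcp_rot: [180.0, 0.0, -39.1]
wrist_force: [0.7, -0.0, -0.4]
finger_gap: 0.0521
grasp_force: 0.0
```

servo_tool(series="0 0 0 0 0 0;0 0 0 0 0 0")

```text
time: 21.92
tool_pos: [0.6317, 0.0195, 0.3562]
tcp_rot: [179.9, 0.0, -39.0]
wrist_force: [0.0, 0.4, -0.0]
finger_gap: 0.0527
grasp_force: 0.0
```

```bash
cat > knob.py <<'E'
from h import *
c=cam('wrist'); save(c,'wk'); W=cloud(c); r=np.hypot(W[...,0]-.632,W[...,1]-.02)
q=(r<.035)&(W[...,2]>.065)&(W[...,2]<.11); ctr,rad=cv2.minEnclosingCircle(W[q][:,:2].astype(np.float32)); print('knob',q.sum(),np.round(ctr,4),round(rad,4),np.median(W[q][:,2]).round(4))
q=(r<.05)&(W[...,2]>.03)&(W[...,2]<.041); ctr,rad=cv2.minEnclosingCircle(W[q][:,:2].astype(np.float32)); print('puck',q.sum(),np.round(ctr,4),round(rad,4))
E
python3 knob.py
```

```text
knob 482 [0.6319 0.0184] 0.0139 0.0721
puck 1472 [0.6318 0.0183] 0.0304
```

View pics/wk.png

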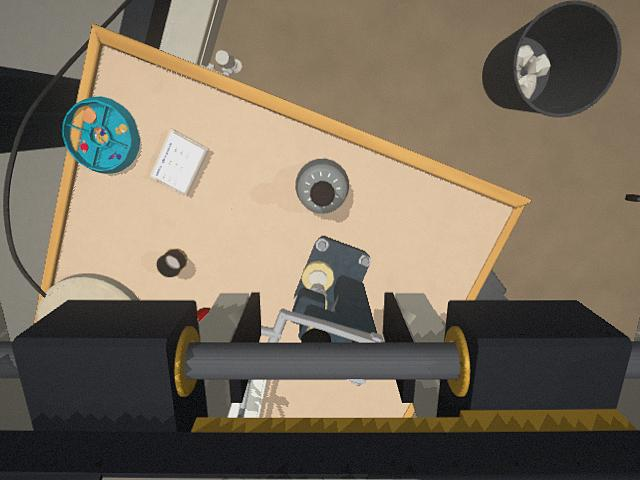

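Knob at (322,192) in the image, 27.8 mm across, at (0.632, 0.018). The lever lies on the far side of the fingers. I'll go down and grip the knob.

servo_tool(series="0.03 0.03 0.9 0 0 0;0 0 1 0 0 0;0 0 1 0 0 0;0 0 1 0 0 0;0 0 1 0 0 0;0 0 1 0 0 0;0 0 1 0 0 0;0 0 1 0 0 0")

```text
time: 22.63
tool_pos: [0.6315, 0.0204, 0.1589]
tcp_rot: [-179.9, -0.0, -38.8]
wrist_force: [1.1, 0.4, -0.3]
finger_gap: 0.0529
grasp_force: 0.0
```

```bash
python3 p.py ".632 .0184 .10 -39 15" ".632 .0184 .046 -39 10"
```

```text
0.02 0.01 0.59 0 0 0.01;0.01 0.02 0.59 0 0 0.01;0.02 0.01 0.59 0 0 0.01;0.01 0.01 0.58 0 0 0.01;
--
0 0 0.36 0 0 0;0 0 0.36 0 0 0;0 0 0.36 0 0 0;0 0 0.36 0 0 0;0 0 0.36 0 0 0;0 0 0.36 0 0 0;
--
```

servo_tool(series="0.02 0 0.59 0 0 0;0.01 0.02 0.59 0 0 0;0.02 0.01 0.59 0 0 0;0.01 0.01 0.58 0 0 0;0 0 0.5 0 0 0;0 0 0.5 0 0 0;0 0 0.5 0 0 0;0 0 0.5 0 0 0")

```text
time: 23.3
tool_pos: [0.6323, 0.0187, 0.0506]
tcp_rot: [-180.0, -0.0, -38.8]
wrist_force: [0.4, 0.4, 0.1]
finger_gap: 0.0524
grasp_force: 0.0
```

servo_tool(series="0 0 0.1 0 0 0;0 0 0 0 0 0;0 0 0 0 0 0")

```text
time: 23.55
tool_pos: [0.6328, 0.0183, 0.0491]
tcp_rot: [-180.0, -0.0, -38.9]
wrist_force: [0.5, -0.3, -0.3]
finger_gap: 0.0527
grasp_force: 0.0
```

servo_tool(series="0 0 0.14 0 0 0;0 0 0 0 0 0;0 0 0 0 0 0")

```text
time: 23.8
tool_pos: [0.6328, 0.0178, 0.0456]
tcp_rot: [-179.9, -0.0, -38.9]
wrist_force: [0.8, 0.1, -0.9]
finger_gap: 0.0525
grasp_force: 0.0
```

servo_tool(series="0 0 0 0 0 0;0 0 0 0 0 0;0 0 0 0 0 0;0 0 0 0 0 0;0 0 0 0 0 0;0 0 0 0 0 0;0 0 0 0 0 0", claw=0, grip_force=45)

```text
time: 24.38
tool_pos: [0.6329, 0.0178, 0.0452]
tcp_rot: [-179.9, -0.0, -38.9]
wrist_force: [-0.6, 0.6, -0.0]
finger_gap: 0.0263
grasp_force: 45.0
```

servo_tool(series="0 0 -0.2 0 0 0;0 0 -0.2 0 0 0;0 0 -0.2 0 0 0;0 0 -0.2 0 0 0;0 0 -0.16 0 0 0;0 0 0 0 0 0;0 0 0 0 0 0")

```text
time: 24.97
tool_pos: [0.6328, 0.0178, 0.0694]
tcp_rot: [-179.9, -0.0, -38.9]
wrist_force: [3.2, 1.0, -5.5]
finger_gap: 0.0262
grasp_force: 45.0
```

servo_tool(series="0 0 -0.06 0 0 0;0 0 -0.03 0 0 0;0 0 0 0 0 0;0 0 0 0 0 0;0 0 0 0 0 0;0 0 0 0 0 0;0 0 0 0 0 0;0 0 0 0 0 0")

```text
time: 25.63
tool_pos: [0.6328, 0.0178, 0.0704]
tcp_rot: [-180.0, -0.0, -38.9]
wrist_force: [5.7, 1.3, -11.6]
finger_gap: 0.0264
grasp_force: 45.0
```

servo_tool(series="0 0 0 0 0 0;0 0 0 0 0 0;0 0 0 0 0 0;0 0 0 0 0 0;0 0 0 0 0 0")

```text
time: 26.05
tool_pos: [0.6328, 0.0178, 0.0704]
tcp_rot: [-180.0, -0.0, -38.9]
wrist_force: [6.2, 0.8, -12.5]
finger_gap: 0.0262
grasp_force: 45.0
```

servo_tool(series="0 0 0.2 0 0 0;0 0 0.2 0 0 0;0 0 0.2 0 0 0;0 0 0.2 0 0 0;0 0 0.15 0 0 0;0 0 0 0 0 0;0 0 0 0 0 0")

```text
time: 26.63
tool_pos: [0.6328, 0.0178, 0.0475]
tcp_rot: [-180.0, -0.0, -38.9]
wrist_force: [3.3, 2.3, -4.2]
finger_gap: 0.0264
grasp_force: 45.0
```

servo_tool(series="0 0 0 0 0 0;0 0 0 0 0 0;0 0 0 0 0 0;0 0 0 0 0 0;0 0 0 0 0 0;0 0 0 0 0 0", claw=0.6)

```text
time: 27.13
tool_pos: [0.6325, 0.0175, 0.0478]
tcp_rot: [-180.0, -0.0, -38.9]
wrist_force: [-0.4, 0.9, 0.1]
finger_gap: 0.052
grasp_force: 0.0
```

servo_tool(series="0 0 -0.4 0 0 0;0 0 -0.8 0 0 0;0 0 -1 0 0 0;0 0 -1 0 0 0;0 0 -1 0 0 0;0 0 -1 0 0 0;0 0 -1 0 0 0;0 0 -1 0 0 0")

```text
time: 27.8
tool_pos: [0.6323, 0.0175, 0.23]
tcp_rot: [-179.9, -0.1, -38.9]
wrist_force: [-0.3, 0.3, -0.5]
finger_gap: 0.053
grasp_force: 0.0
```

servo_tool(series="0 0 -1 0 0 0;0 0 -1 0 0 0;0 0 -1 0 0 0;0 0 -1 0 0 0;0 0 -1 0 0 0;0 0 0 0 0 0;0 0 0 0 0 0")

```text
time: 28.38
tool_pos: [0.6328, 0.0176, 0.3553]
tcp_rot: [-179.8, -0.2, -38.9]
wrist_force: [-0.3, 0.1, -1.1]
finger_gap: 0.0529
grasp_force: 0.0
```

```bash
python3 knob.py; python3 - <<'E'
from hang import *
for n in ('scene','side'):
    c=cam(n); hung(c,1); hung(c,3)
E
```

```text
knob 482 [0.632  0.0184] 0.014 0.0721
puck 1459 [0.6318 0.0183] 0.0304
tab top 79 0.0017 0.0038 0.1538 w 0.0144
bar -0.064 18 top z 0.1174 y 0.0025
bar -0.045 58 top z 0.1182 y 0.0027
bar 0.018 64 top z 0.1186 y 0.0028
bar 0.055 12 top z 0.1174 y 0.0026
tab top 89 0.0021 0.0034 0.1546 w 0.0094
bar -0.064 23 top z 0.1194 y 0.0028
bar -0.045 68 top z 0.119 y 0.003
bar 0.018 70 top z 0.1186 y 0.0031
bar 0.055 22 top z 0.1179 y 0.0031
tab top 85 0.0005 0.003 0.154 w 0.0118
bar -0.064 19 top z 0.1181 y 0.0027
bar -0.045 64 top z 0.1174 y 0.003
bar 0.018 65 top z 0.1172 y 0.003
bar 0.055 21 top z 0.1189 y 0.0023
tab top 100 0.0002 0.0028 0.1545 w 0.0112
bar -0.064 20 top z 0.1187 y 0.0033
bar -0.045 91 top z 0.1179 y 0.0026
bar 0.018 91 top z 0.1176 y 0.0024
bar 0.055 22 top z 0.1184 y 0.003
```

The knob reached its stop (force rose to 12 N), was held over 1 s, and is down again. Both trays still hang. Next I'll take them off, starting with seat 1.

```bash
python3 p.py ".5277 .3004 .33 38.7" ".5277 .3004 .20 38.7"
```

```text
-0.52 -0.31 0.04 0 0 -0.97;-0.49 -0.34 0.05 0 0 -0.97;-0.47 -0.38 0.04 0 0 -0.97;-0.45 -0.41 0.05 0 0 -0.97;-0.41 -0.43 0.04 0 0 -0.97;-0.39 -0.47 0.05 0 0 -0.97;-0.35 -0.49 0.04 0 0 -0.97;-0.32 -0.51 0.04 0 0 -0.97
-0.29 -0.53 0.05 0 0 -0.97;-0.24 -0.55 0.04 0 0 -0.97;-0.21 -0.56 0.05 0 0 -0.97;-0.17 -0.58 0.04 0 0 -0.97;-0.14 -0.59 0.05 0 0 -0.97;-0.09 -0.6 0.04 0 0 -0.97;-0.05 -0.6 0.04 0 0 -0.97;-0.01 -0.6 0.05 0 0 -0.97
0.03 -0.6 0.04 0 0 -0.97;0.07 -0.6 0.05 0 0 -0.97;0.12 -0.59 0.04 0 0 -0.97;0.15 -0.58 0.05 0 0 -0.97;
--
0 0 0.87 0 0 0;0 0 0.86 0 0 0;0 0 0.87 0 0 0;0 0 0.86 0 0 0;0 0 0.87 0 0 0;0 0 0.87 0 0 0;
--
```

servo_tool(series="-0.52 -0.31 0.04 0 0 -0.97;-0.49 -0.34 0.05 0 0 -0.97;-0.47 -0.38 0.04 0 0 -0.97;-0.45 -0.41 0.05 0 0 -0.97;-0.41 -0.43 0.04 0 0 -0.97;-0.39 -0.47 0.05 0 0 -0.97;-0.35 -0.49 0.04 0 0 -0.97;-0.32 -0.51 0.04 0 0 -0.97", claw=0.3)

```text
time: 29.2
tool_pos: [0.5901, 0.1313, 0.3428]
tcp_rot: [179.9, 0.1, -7.7]
wrist_force: [-0.1, 0.9, -0.7]
finger_gap: 0.0264
grasp_force: 0.0
```

servo_tool(series="-0.29 -0.53 0.05 0 0 -0.97;-0.24 -0.55 0.04 0 0 -0.97;-0.21 -0.56 0.05 0 0 -0.97;-0.17 -0.58 0.04 0 0 -0.97;-0.14 -0.59 0.05 0 0 -0.97;-0.09 -0.6 0.04 0 0 -0.97;-0.05 -0.6 0.04 0 0 -0.97;0 -0.6 0.05 0 0 -0.97")

```text
time: 29.87
tool_pos: [0.5486, 0.2444, 0.3338]
tcp_rot: [180.0, 0.1, 23.4]
wrist_force: [0.7, 0.4, 0.1]
finger_gap: 0.0263
grasp_force: 0.0
```

servo_tool(series="0.03 -0.6 0.04 0 0 -0.97;0.07 -0.6 0.05 0 0 -0.97;0.12 -0.59 0.04 0 0 -0.97;0.15 -0.58 0.05 0 0 -0.97;0 0 0.7 0 0 0;0 0 0.8 0 0 0;0 0 0 0 0 0;0 0 0 0 0 0")

```text
time: 30.53
tool_pos: [0.528, 0.2998, 0.2915]
tcp_rot: [179.9, 0.2, 38.7]
wrist_force: [0.2, -0.5, 0.4]
finger_gap: 0.0265
grasp_force: 0.0
```

```bash
python3 - <<'E'
from hang import *
c=cam('wrist'); hung(c,1); hung(c,3); print((C-.06*y+.0023*x).round(4))
E
python3 p.py ".5280 .3008 .18 38.7" ".528 .3008 .1228 38.7 14"
```

```text
tab top 364 0.002 -0.0001 0.1574 w 0.0075
bar -0.064 105 top z 0.1195 y -0.0005
bar -0.045 202 top z 0.1191 y -0.0006
bar 0.018 328 top z 0.119 y -0.0001
bar 0.055 112 top z 0.1195 y -0.0001
tab top 518 0.0013 -0.0023 0.157 w 0.0087
bar -0.064 96 top z 0.1197 y -0.0018
bar -0.045 277 top z 0.1192 y -0.0016
bar 0.018 361 top z 0.1193 y -0.0018
bar 0.055 122 top z 0.1193 y -0.0016
[0.529  0.3013]
0 -0.01 0.9 0 0 0;0 -0.01 0.91 0 0 0;0 -0.01 0.9 0 0 0;-0.01 0 0.9 0 0 0;0 -0.01 0.91 0 0 0;
--
0 0 0.46 0 0 0;0 0 0.45 0 0 0;0 0 0.46 0 0 0;0 0 0.46 0 0 0;0 -0.01 0.46 0 0 0;
--
```

servo_tool(series="0 0 0.9 0 0 0;0 -0.01 0.9 0 0 0;0 -0.01 0.9 0 0 0;0 0 0.9 0 0 0;0 -0.01 0.9 0 0 0;0 0 0.6 0 0 0;0 0 0.5 0 0 0;0 0 0.5 0 0 0")

```text
time: 31.25
tool_pos: [0.5291, 0.3013, 0.1409]
tcp_rot: [180.0, -0.1, 38.7]
wrist_force: [-0.4, -0.4, 0.7]
finger_gap: 0.0262
grasp_force: 0.0
```

servo_tool(series="0 0 0.4 0 0 0;0 0 0.25 0 0 0;0 0 0 0 0 0;0 0 0 0 0 0")

```text
time: 31.58
tool_pos: [0.5287, 0.3012, 0.1246]
tcp_rot: [180.0, -0.1, 38.7]
wrist_force: [1.3, 0.1, -0.6]
finger_gap: 0.0262
grasp_force: 0.0
```

servo_tool(series="0 0 0 0 0 0;0 0 0 0 0 0;0 0 0 0 0 0;0 0 0 0 0 0;0 0 0 0 0 0;0 0 0 0 0 0", claw=0, grip_force=30)

```text
time: 32.08
tool_pos: [0.5288, 0.3011, 0.1248]
tcp_rot: [180.0, -0.1, 38.7]
wrist_force: [1.2, -1.5, 3.1]
finger_gap: 0.0079
grasp_force: 30.0
```

```bash
python3 p.py ".528 .3008 .25 38.7 20" ".3915 .1727 .25 -43"
```

```text
0 0 -0.72 0 0 0;-0.01 0 -0.71 0 0 0;0 0 -0.72 0 0 0;0 0 -0.71 0 0 0;-0.01 0 -0.72 0 0 0;0 -0.01 -0.71 0 0 0;0 0 -0.72 0 0 0;
--
-0.36 0.03 0 0 0 0.97;-0.35 0.05 0 0 0 0.97;-0.35 0.08 0 0 0 0.97;-0.34 0.09 0 0 0 0.97;-0.34 0.13 0 0 0 0.97;-0.32 0.14 0 0 0 0.97;-0.32 0.17 0 0 0 0.97;-0.3 0.18 0 0 0 0.97
-0.29 0.21 0 0 0 0.97;-0.28 0.23 0 0 0 0.97;-0.26 0.24 -0.01 0 0 0.97;-0.24 0.26 0 0 0 0.97;-0.22 0.28 0 0 0 0.97;-0.21 0.29 0 0 0 0.97;-0.18 0.31 0 0 0 0.97;-0.16 0.32 0 0 0 0.97
-0.15 0.32 0 0 0 0.97;-0.12 0.34 0 0 0 0.97;-0.09 0.34 0 0 0 0.97;-0.07 0.35 0 0 0 0.97;-0.05 0.36 0 0 0 0.97;
--
```

servo_tool(series="0 0 -0.4 0 0 0;0 0 -0.7 0 0 0;0 0 -0.8 0 0 0;0 0 -0.8 0 0 0;0 0 -0.8 0 0 0;0 0 -0.8 0 0 0;0 0 -0.7 0 0 0;0 0 0 0 0 0")

```text
time: 32.75
tool_pos: [0.5294, 0.3021, 0.2536]
tcp_rot: [180.0, -0.4, 38.7]
wrist_force: [0.9, 0.7, -0.7]
finger_gap: 0.0078
grasp_force: 30.0
```

servo_tool(series="-0.36 0.03 0 0 0 0.97;-0.35 0.05 0 0 0 0.97;-0.35 0.08 0 0 0 0.97;-0.34 0.09 0 0 0 0.97;-0.34 0.13 0 0 0 0.97;-0.32 0.14 0 0 0 0.97;-0.32 0.17 0 0 0 0.97;-0.3 0.18 0 0 0 0.97")

```text
time: 33.42
tool_pos: [0.4752, 0.2519, 0.2485]
tcp_rot: [-180.0, 0.0, 7.4]
wrist_force: [-0.4, -0.3, -2.3]
finger_gap: 0.0071
grasp_force: 30.0
```

servo_tool(series="-0.29 0.21 0 0 0 0.97;-0.28 0.23 0 0 0 0.97;-0.26 0.24 0 0 0 0.97;-0.24 0.26 0 0 0 0.97;-0.22 0.28 0 0 0 0.97;-0.21 0.29 0 0 0 0.97;-0.18 0.31 0 0 0 0.97;-0.16 0.32 0 0 0 0.97")

```text
time: 34.08
tool_pos: [0.4233, 0.2028, 0.2485]
tcp_rot: [180.0, 0.0, -23.6]
wrist_force: [0.4, 0.1, -1.4]
finger_gap: 0.0081
grasp_force: 30.0
```

servo_tool(series="-0.15 0.32 0 0 0 0.97;-0.12 0.34 0 0 0 0.97;-0.09 0.34 0 0 0 0.97;-0.07 0.35 0 0 0 0.97;-0.05 0.36 0 0 0 0.97;0 0 0 0 0 0;0 0 0 0 0 0")

```text
time: 34.67
tool_pos: [0.3913, 0.1727, 0.249]
tcp_rot: [-179.9, 0.0, -42.7]
wrist_force: [0.6, 0.2, -1.2]
finger_gap: 0.0079
grasp_force: 30.0
```

```bash
python3 p.py ".3915 .1727 .10 -43 20" ".3915 .1727 .0865 -43 8"
```

```text
0 0 0.74 0 0 0.01;0 0 0.75 0 0 0.01;0 0 0.74 0 0 0.01;0 0 0.75 0 0 0.01;0 0 0.74 0 0 0.01;0 0 0.75 0 0 0.01;0 0 0.74 0 0 0.01;0.01 0 0.75 0 0 0.01

--
0 0 0.27 -0.01 0 0;0 0 0.27 -0.01 0 0;
--
```

servo_tool(series="0 0 0.75 0 0 0;0 0 0.75 0 0 0;0 0 0.75 0 0 0;0 0 0.75 0 0 0;0 0 0.75 0 0 0;0 0 0.75 0 0 0;0 0 0.75 0 0 0;0 0 0.7 0 0 0")

```text
time: 35.33
tool_pos: [0.392, 0.1731, 0.0991]
tcp_rot: [-180.0, -0.0, -42.7]
wrist_force: [1.0, 0.1, -1.6]
finger_gap: 0.0073
grasp_force: 30.0
```

servo_tool(series="0 0 0.3 0 0 0;0 0 0.2 0 0 0;0 0 0 0 0 0;0 0 0 0 0 0;0 0 0 0 0 0")

```text
time: 35.75
tool_pos: [0.3924, 0.1734, 0.0886]
tcp_rot: [-179.9, -0.0, -42.8]
wrist_force: [0.2, -0.3, -1.6]
finger_gap: 0.0083
grasp_force: 30.0
```

servo_tool(series="0 0 0.08 0 0 0;0 0 0.06 0 0 0;0 0 0 0 0 0;0 0 0 0 0 0")

```text
time: 36.08
tool_pos: [0.3925, 0.1735, 0.0856]
tcp_rot: [-179.8, -0.0, -42.8]
wrist_force: [-4.4, 0.2, 11.0]
finger_gap: 0.0078
grasp_force: 30.0
```

servo_tool(series="0 0 0.04 0 0 0;0 0 0 0 0 0;0 0 0 0 0 0")

```text
time: 36.33
tool_pos: [0.3926, 0.1736, 0.0856]
tcp_rot: [-179.8, -0.1, -42.7]
wrist_force: [-10.0, -1.7, 25.3]
finger_gap: 0.008
grasp_force: 30.0
```

Contact with the bench. I'll relieve the push a little, release and go up.

servo_tool(series="0 0 -0.04 0 0 0;0 0 -0.03 0 0 0;0 0 0 0 0 0")

```text
time: 36.58
tool_pos: [0.3922, 0.1733, 0.0857]
tcp_rot: [-179.9, -0.0, -42.8]
wrist_force: [-4.5, 0.3, 8.3]
finger_gap: 0.0078
grasp_force: 30.0
```

servo_tool(series="0 0 0 0 0 0;0 0 0 0 0 0;0 0 0 0 0 0;0 0 0 0 0 0;0 0 0 0 0 0", claw=0.5)

```text
time: 37.0
tool_pos: [0.3918, 0.1727, 0.0849]
tcp_rot: [-180.0, -0.0, -42.8]
wrist_force: [0.2, -0.4, -1.4]
finger_gap: 0.0354
grasp_force: 0.0
```

servo_tool(series="0 0 -0.3 0 0 0;0 0 -0.6 0 0 0;0 0 -0.9 0 0 0;0 0 -0.9 0 0 0;0 0 -0.9 0 0 0;0 0 -0.9 0 0 0;0 0 -0.9 0 0 0;0 0 -0.9 0 0 0")

```text
time: 37.67
tool_pos: [0.3915, 0.1725, 0.2443]
tcp_rot: [-179.9, -0.0, -42.8]
wrist_force: [0.8, 0.4, -0.2]
finger_gap: 0.0436
grasp_force: 0.0
```

```bash
python3 - <<'E'
from tab import *
tab((.3925,.1735)); from hang import *; d=cam('side'); hung(d,3)
E
python3 p.py ".4525 .3935 .29 38.7"
```

```text
top n 366 mean [0.3922 0.173  0.1183] rect [0.3919 0.1735] [0.0074 0.0253] 47.3
bar 1120 mid [0.3915 0.1734] len 0.1343 wid 0.0102 yaw 137.32
tab top 104 -0.0001 0.003 0.1545 w 0.0112
bar -0.064 19 top z 0.1182 y 0.0039
bar -0.045 91 top z 0.1179 y 0.0024
bar 0.018 90 top z 0.1177 y 0.0024
bar 0.055 22 top z 0.118 y 0.0027
-0.2 -0.38 -0.08 0 0 -0.97;-0.18 -0.4 -0.08 0 0 -0.97;-0.14 -0.41 -0.08 0 0 -0.97;-0.12 -0.42 -0.08 0 0 -0.97;-0.09 -0.42 -0.08 0 0 -0.97;-0.07 -0.43 -0.08 0 0 -0.97;-0.03 -0.43 -0.08 0 0 -0.97;0 -0.44 -0.08 0 0 -0.97
0.02 -0.43 -0.08 0 0 -0.97;0.06 -0.43 -0.08 0 0 -0.97;0.08 -0.42 -0.08 0 0 -0.97;0.12 -0.42 -0.08 0 0 -0.97;0.14 -0.41 -0.08 0 0 -0.97;0.16 -0.4 -0.08 0 0 -0.97;0.2 -0.39 -0.08 0 0 -0.97;0.22 -0.37 -0.08 0 0 -0.97
0.25 -0.36 -0.08 0 0 -0.97;0.27 -0.34 -0.08 0 0 -0.97;0.29 -0.32 -0.08 0 0 -0.97;0.31 -0.3 -0.08 0 0 -0.97;0.33 -0.28 -0.08 0 0 -0.97;
--
```

Tray A stands upright (tab top at 118 mm). Now the second tray on seat 3.

servo_tool(series="-0.2 -0.38 -0.08 0 0 -0.97;-0.18 -0.4 -0.08 0 0 -0.97;-0.14 -0.41 -0.08 0 0 -0.97;-0.12 -0.42 -0.08 0 0 -0.97;-0.09 -0.42 -0.08 0 0 -0.97;-0.07 -0.43 -0.08 0 0 -0.97;-0.03 -0.43 -0.08 0 0 -0.97;0 -0.44 -0.08 0 0 -0.97", claw=0.3)

```text
time: 38.43
tool_pos: [0.4143, 0.2568, 0.2584]
tcp_rot: [180.0, -0.0, -11.6]
wrist_force: [-0.7, -0.1, 0.2]
finger_gap: 0.0265
grasp_force: 0.0
```

servo_tool(series="0.02 -0.43 -0.08 0 0 -0.97;0.06 -0.43 -0.08 0 0 -0.97;0.08 -0.42 -0.08 0 0 -0.97;0.12 -0.42 -0.08 0 0 -0.97;0.14 -0.41 -0.08 0 0 -0.97;0.16 -0.4 -0.08 0 0 -0.97;0.2 -0.39 -0.08 0 0 -0.97;0.22 -0.37 -0.08 0 0 -0.97")

```text
time: 39.1
tool_pos: [0.437, 0.3403, 0.2744]
tcp_rot: [180.0, -0.0, 19.5]
wrist_force: [0.5, -0.6, -0.2]
finger_gap: 0.0259
grasp_force: 0.0
```

servo_tool(series="0.25 -0.36 -0.08 0 0 -0.97;0.27 -0.34 -0.08 0 0 -0.97;0.29 -0.32 -0.08 0 0 -0.97;0.31 -0.3 -0.08 0 0 -0.97;0.33 -0.28 -0.08 0 0 -0.97;0 0 0 0 0 0;0 0 0 0 0 0")

```text
time: 39.68
tool_pos: [0.451, 0.3924, 0.284]
tcp_rot: [180.0, 0.0, 38.6]
wrist_force: [-0.4, 0.5, 0.2]
finger_gap: 0.026
grasp_force: 0.0
```

```bash
python3 - <<'E'
from hang import *
c=cam('wrist'); hung(c,3)
E
python3 p.py ".453 .394 .18 38.7" ".453 .394 .1245 38.7 14"
```

```text
tab top 396 0.0015 -0.0002 0.1574 w 0.0074
bar -0.064 113 top z 0.1201 y -0.0006
bar -0.045 226 top z 0.1192 y -0.0005
bar 0.018 342 top z 0.1194 y -0.0005
bar 0.055 131 top z 0.1196 y -0.0002
0.02 0 0.83 0 0 -0.01;0.03 -0.01 0.84 0 0 -0.01;0.02 0 0.83 0 0 -0.01;0.02 0 0.83 0 0 -0.01;0.02 0 0.83 0 0 -0.01;
--
0 0 0.56 0 0 0;0 0 0.55 0 0 0;0 0 0.56 0 0 0;0.01 0 0.55 0 0 0;
--
```

servo_tool(series="0.02 0 0.83 0 0 0;0.03 -0.01 0.84 0 0 0;0.02 0 0.83 0 0 0;0.02 0 0.83 0 0 0;0.02 0 0.83 0 0 0;0 0 0.56 0 0 0;0 0 0.55 0 0 0;0 0 0.56 0 0 0")

```text
time: 40.4
tool_pos: [0.4531, 0.3935, 0.1382]
tcp_rot: [180.0, -0.0, 38.6]
wrist_force: [-0.3, 0.3, 0.2]
finger_gap: 0.0263
grasp_force: 0.0
```

servo_tool(series="0 0 0.3 0 0 0;0 0 0.25 0 0 0;0 0 0 0 0 0;0 0 0 0 0 0")

```text
time: 40.73
tool_pos: [0.4535, 0.3943, 0.1254]
tcp_rot: [180.0, -0.1, 38.7]
wrist_force: [-0.4, -0.3, 0.2]
finger_gap: 0.0264
grasp_force: 0.0
```

servo_tool(series="0 0 0 0 0 0;0 0 0 0 0 0;0 0 0 0 0 0;0 0 0 0 0 0;0 0 0 0 0 0;0 0 0 0 0 0", claw=0, grip_force=30)

```text
time: 41.23
tool_pos: [0.4536, 0.3945, 0.1256]
tcp_rot: [180.0, -0.1, 38.7]
wrist_force: [-0.6, -0.7, 2.6]
finger_gap: 0.0078
grasp_force: 30.0
```

```bash
python3 p.py ".453 .394 .25 38.7 20" ".3185 .2995 .25 -49.6"
```

```text
0 0 -0.71 0 0 0;-0.01 0 -0.71 0 0 0;0 0 -0.71 0 0 0;0 0 -0.71 0 0 0;-0.01 0 -0.71 0 0 0;0 0 -0.71 0 0 0;-0.01 0 -0.72 0 0 0;
--
-0.29 -0.02 0 0 0 0.96;-0.28 0 0 0 0 0.96;-0.29 0.02 0 0 0 0.96;-0.28 0.04 0 0 0 0.96;-0.28 0.06 0 0 0 0.96;-0.27 0.08 0 0 0 0.96;-0.27 0.09 0 0 0 0.96;-0.26 0.12 0 0 0 0.96
-0.26 0.13 0 0 0 0.96;-0.24 0.14 0 0 0 0.96;-0.24 0.17 0 0 0 0.96;-0.22 0.18 0 0 0 0.96;-0.21 0.19 0 0 0 0.96;-0.2 0.21 0 0 0 0.96;-0.18 0.22 0 0 0 0.96;-0.17 0.23 0 0 0 0.96
-0.15 0.24 0 0 0 0.96;-0.14 0.25 0 0 0 0.96;-0.12 0.26 0 0 0 0.96;-0.1 0.27 0 0 0 0.96;-0.08 0.27 -0.01 0 0 0.96;-0.06 0.28 0 0 0 0.96;-0.05 0.28 0 0 0 0.96;
--
```

servo_tool(series="0 0 -0.4 0 0 0;0 0 -0.7 0 0 0;0 0 -0.8 0 0 0;0 0 -0.8 0 0 0;0 0 -0.8 0 0 0;0 0 -0.8 0 0 0;0 0 -0.7 0 0 0;0 0 0 0 0 0")

```text
time: 41.9
tool_pos: [0.4544, 0.3955, 0.2546]
tcp_rot: [-180.0, -0.4, 38.7]
wrist_force: [0.4, 0.8, -1.3]
finger_gap: 0.008
grasp_force: 30.0
```

servo_tool(series="-0.29 -0.02 0 0 0 0.96;-0.28 0 0 0 0 0.96;-0.29 0.02 0 0 0 0.96;-0.28 0.04 0 0 0 0.96;-0.28 0.06 0 0 0 0.96;-0.27 0.08 0 0 0 0.96;-0.27 0.09 0 0 0 0.96;-0.26 0.12 0 0 0 0.96")

```text
time: 42.57
tool_pos: [0.4059, 0.3609, 0.2495]
tcp_rot: [180.0, 0.0, 7.8]
wrist_force: [0.4, 0.5, -2.3]
finger_gap: 0.0081
grasp_force: 30.0
```

servo_tool(series="-0.26 0.13 0 0 0 0.96;-0.24 0.14 0 0 0 0.96;-0.24 0.17 0 0 0 0.96;-0.22 0.18 0 0 0 0.96;-0.21 0.19 0 0 0 0.96;-0.2 0.21 0 0 0 0.96;-0.18 0.22 0 0 0 0.96;-0.17 0.23 0 0 0 0.96")

```text
time: 43.23
tool_pos: [0.3591, 0.3279, 0.2495]
tcp_rot: [180.0, -0.0, -23.0]
wrist_force: [-0.7, -0.2, -1.3]
finger_gap: 0.0078
grasp_force: 30.0
```

servo_tool(series="-0.15 0.24 0 0 0 0.96;-0.14 0.25 0 0 0 0.96;-0.12 0.26 0 0 0 0.96;-0.1 0.27 0 0 0 0.96;-0.08 0.27 0 0 0 0.96;-0.06 0.28 0 0 0 0.96;-0.05 0.28 0 0 0 0.96;0 0 0 0 0 0")

```text
time: 43.9
tool_pos: [0.3179, 0.2989, 0.2497]
tcp_rot: [180.0, 0.0, -49.8]
wrist_force: [-0.2, -0.6, -1.4]
finger_gap: 0.0078
grasp_force: 30.0
```

```bash
python3 - <<'E'
from m import *
W=cloud(cam('side')); print('A now',yawfit(W,(.3905,.1765),.09,.125,.05)); print('obstacles near B spot', ((W[...,2]>.03)&(W[...,2]<.12)&(np.hypot(W[...,0]-.3185,W[...,1]-.3)<.05)).sum())
E
python3 p.py ".3185 .2995 .10 -49.6 20"
```

```text
A now (101, array([0.3894, 0.1791, 0.1061]), np.float64(141.7), (np.float64(-0.018), np.float64(0.011), np.float64(0.0017)))
obstacles near B spot 0
0 0 0.75 0 0 0;0 0 0.75 0 0 0;0 0 0.75 0 0 0;0 0 0.75 0 0 0;0 0 0.75 0 0 0;0 0 0.75 0 0 0;0 0 0.75 0 0 0;0 0 0.75 0 0 0

--
```

servo_tool(series="0 0 0.75 0 0 0;0 0 0.75 0 0 0;0 0 0.75 0 0 0;0 0 0.75 0 0 0;0 0 0.75 0 0 0;0 0 0.75 0 0 0;0 0 0.75 0 0 0;0 0 0.7 0 0 0")

```text
time: 44.62
tool_pos: [0.3192, 0.3, 0.1001]
tcp_rot: [-180.0, -0.0, -49.5]
wrist_force: [-0.6, 0.5, -2.1]
finger_gap: 0.0079
grasp_force: 30.0
```

servo_tool(series="0 0 0.3 0 0 0;0 0 0.2 0 0 0;0 0 0.04 0 0 0;0 0 0 0 0 0;0 0 0 0 0 0")

```text
time: 45.03
tool_pos: [0.3194, 0.3006, 0.0885]
tcp_rot: [-179.9, 0.0, -49.6]
wrist_force: [-0.1, -0.4, -1.3]
finger_gap: 0.0079
grasp_force: 30.0
```

servo_tool(series="0 0 0.06 0 0 0;0 0 0.02 0 0 0;0 0 0 0 0 0")

```text
time: 45.28
tool_pos: [0.3193, 0.3005, 0.0864]
tcp_rot: [-179.9, 0.0, -49.6]
wrist_force: [-1.4, -0.2, 2.8]
finger_gap: 0.0078
grasp_force: 30.0
```

servo_tool(series="0 0 0.03 0 0 0;0 0 0 0 0 0;0 0 0 0 0 0")

```text
time: 45.53
tool_pos: [0.3194, 0.3007, 0.0863]
tcp_rot: [-179.9, 0.0, -49.6]
wrist_force: [-3.6, -1.6, 12.4]
finger_gap: 0.0078
grasp_force: 30.0
```

servo_tool(series="0 0 -0.02 0 0 0;0 0 0 0 0 0;0 0 0 0 0 0;0 0 0 0 0 0;0 0 0 0 0 0;0 0 0 0 0 0;0 0 0 0 0 0", claw=0.5)

```text
time: 46.12
tool_pos: [0.319, 0.2999, 0.0854]
tcp_rot: [-180.0, -0.0, -49.6]
wrist_force: [0.0, -0.4, 0.0]
finger_gap: 0.0433
grasp_force: 0.0
```

servo_tool(series="0 0 -0.3 0 0 0;0 0 -0.6 0 0 0;0 0 -0.9 0 0 0;0 0 -0.9 0 0 0;0 0 -0.9 0 0 0;0 0 -0.9 0 0 0;0 0 -0.9 0 0 0;0 0 -0.9 0 0 0")

```text
time: 46.78
tool_pos: [0.3188, 0.2996, 0.2448]
tcp_rot: [-179.9, -0.0, -49.6]
wrist_force: [0.2, 0.1, -0.9]
finger_gap: 0.0444
grasp_force: 0.0
```

servo_tool(series="0 0 -0.8 0 0 0;0 0 -0.8 0 0 0;0 0 -0.8 0 0 0;0 0 -0.8 0 0 0;0 0 0 0 0 0;0 0 0 0 0 0")

```text
time: 47.28
tool_pos: [0.319, 0.3001, 0.3244]
tcp_rot: [-179.8, 0.1, -49.6]
wrist_force: [-0.8, -0.1, -1.2]
finger_gap: 0.0438
grasp_force: 0.0
```

```bash
python3 - <<'E'
from tab import *
c=cam('wrist'); tab((.319,.3),c)
d=cam('scene'); save(d,'end'); W=cloud(d)
for n in ((.3915,.177),(.3165,.304)): print(yawfit(W,n,.09,.125,.04),yawfit(W,n))
W0=np.load('scene.npy')
for n,p in (('loupe',(.68,.236)),('oil',(.35,.505)),('box',(.764,.144))):
    f=lambda W:np.nanmean(W[(W[...,2]>.006)&(W[...,2]<.04)&(np.hypot(W[...,0]-p[0],W[...,1]-p[1])<.05)],0).round(4)
    print(n,f(W0),f(W))
q=(np.hypot(W[...,0]-.632,W[...,1]-.018)<.016)&(W[...,2]>.05)&(W[...,2]<.11); print('knob max z',np.percentile(W[q][:,2],95))
E
```

```text
top n 223 mean [0.3191 0.3007 0.1184] rect [0.3188 0.301 ] [0.0065 0.026 ] 40.4
bar 755 mid [0.3189 0.3007] len 0.1346 wid 0.0102 yaw 130.45
(100, array([0.3913, 0.1803, 0.1079]), np.float64(142.3), (np.float64(-0.015), np.float64(0.012), np.float64(0.0022))) (163, array([0.388 , 0.1827, 0.078 ]), np.float64(137.6), (np.float64(-0.072), np.float64(0.061), np.float64(0.0024)))
(111, array([0.3182, 0.3076, 0.1086]), np.float64(134.9), (np.float64(-0.018), np.float64(0.011), np.float64(0.0025))) (193, array([0.3141, 0.3113, 0.0781]), np.float64(131.1), (np.float64(-0.073), np.float64(0.058), np.float64(0.0024)))
loupe [0.678  0.2358 0.0186] [0.6782 0.2355 0.0186]
oil [0.3641 0.5009 0.0151] [0.364  0.5005 0.0152]
box [0.7634 0.1421 0.0109] [0.7638 0.1424 0.0108]
knob max z 0.07330892042564938
```

View pics/end.png

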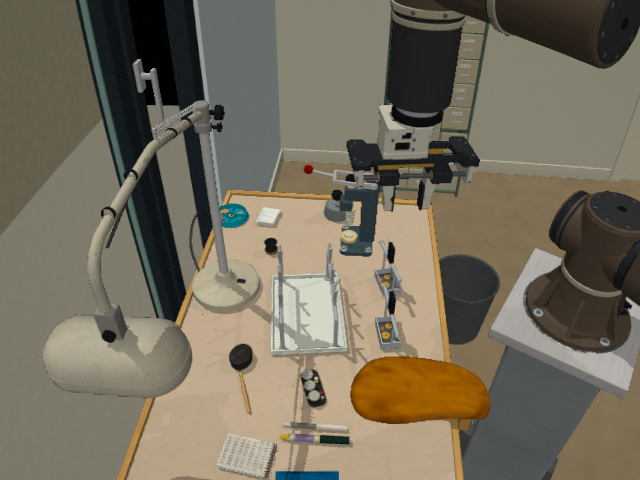

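Both trays stand upright on the bench, with tabs at (391,252) and (391,302). The rack is empty, the knob is down and the bystanders are where they were. Handing in.

```bash
python3 -c "
from cell import job
print(job.job_done())"
```

```text
the job is handed in; nothing more can be done
None
```

Job handed in, with no verdict returned: both trays present were hung, the timer knob was pulled to its stop, held and let run back, and the trays now stand upright on the bench clear of the rack, with the loupe, oil stand and flat box unmoved.

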